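Knock the setting blocks out of their dies and put them away

ROBOT

A 7-joint arm with a two-finger parallel gripper is mounted at the origin on a cart in front of the work surface, level with it; the furniture and walls round the work are solid. World frame = base frame: x ahead of the robot, y to its left, z up, the work surface at z = 0. Lengths are in m, angles in rad, forces in N, time in s.
With the tool pointing down it reaches from about 0.4 to 0.875 m from the base axis. Payload 19.3 kg.
Tool frame: the origin (TCP) lies at the very end of the fingers, on their centre line; the grasp point (between the pads) lies 19 mm behind it; y points along the fingers, x is the direction in which the jaws open and shut, and the axes are right-handed (so a half turn about y gives the same grasp; the last joint's range is limited). The gripper opens to 85 mm and grips with 20 to 120 N. Pads are 22 mm wide; open, the fingers measure 114 mm over their backs; the gripper's body (76 mm by 85 mm) begins 54 mm behind the grasp point. The pads swing forward as they close: fully open they stand 13 mm farther back than shut.
Start: joints at [-1.186, 0.521, -0.036, 1.599, 0.021, 1.021, -0.113], TCP at [0.275, 0.561, 0.231] pointing down, gripper open.
Joint ranges: [-2.91, 2.91], [-0.3, 2.13], [-1.5, 1.42], [0.17, 2.43], [-1.26, 4.41], [0.16, 1.93], [-2.52, 2.52]. Speed limits (rad/s): [1.89, 1.89, 2.39, 2.39, 3.01, 3.01, 3.01].

INTERFACE

Orientations are given as [roll, pitch, yaw] about the fixed x, y, z axes, in that order (R = Rz(yaw) Ry(pitch) Rx(roll)).
In Python, from workcell import bot gives the robot as it stands. The module is installed in compiled form; this text tells all that it offers.
- The arm moves only by the shell command python3 -m crank 'ROWS' [FORCE]. ROWS is JSON, a list of rows, each an object of numbers: "hand": the closure, from 0 (fully open) to 1 (shut); "dx", "dy", "dz": the shift along the tool's x, y, z in mm; "yaw": the turn about the tool's y in rad. In form: [{"hand": .., "dx": .., "dy": .., "dz": .., "yaw": ..}, ...]. A call has 1 to 12 rows; each row is the pose to reach, as a shift and turn from the pose commanded when the call began, along the tool's axes at that moment; what a row does not reach only later rows make up. A row lasts 1/12 s, in which the tool goes at most 41.7 mm and 7.16 degrees, less where a joint would pass 70% of its speed; a pose out of reach is approached as far as the arm can. A call with a gripper value outside its range is refused whole. The fingers move at their own pace and stop on an object; FORCE is the grip in N (left out, the last holds). Time passes only in rows, so rows that repeat a pose let the fingers close. It gives the time, the measured TCP pose, the force and the opening at its end, in the units of the state.
- bot.observe(): the state, without advancing time (a new reading comes with each control period).
- bot.grab_frame(name): name is "scene" or "side" or "wrist"; returns the picture (384x512x3 uint8, red, green, blue); there is no depth.
- bot.camera_info(name): a dict with "fx", "fy", "cx", "cy" (pixels), "rvec" (rotation vector, rad) and "tvec" (3), from world to camera coordinates, as OpenCV has them. Camera axes: x right, y down, z forward; pixel columns grow to the right and rows downward; lengths in m; the calibration is good to about 2 mm. A picture is of the moment at which its call begins: read the wrist's pose just before it. camera_info takes no time and is no camera call; for the wrist camera it gives the pose at the moment of the call.
- bot.job_done(): hands the job in, once; it reports no verdict.
The state is a dict: "clock": time; "qpos": joint angles; "qd": joint speeds; "joint_efforts": joint torques, N m; "position": TCP position; "tool_rot": TCP orientation; "force": force on the tool from outside, world axes, zero at the start; "moment": the same for the moment, N m; "grip_width": finger opening in m.
Only numpy, scipy, OpenCV 4.12 (cv2) and the standard library are available. Lean on these libraries where they do the work, as an engineer would, in place of code of your own. Each camera call takes 0.05 s, during which the arm holds its last target.

TASK

The setting blocks are stuck flush in the cavities of the die set. Knock each one out by lifting the grip of its die's knockout rod, put it away in the tray compartment that shows its outline so that it lies fully inside on the floor, and leave all the knockout rods pushed back down. Leave the other things on the bench alone.

Things in the scene. Friction and masses are not known exactly. Their poses are not given: they have to be found in the camera images.
- c_square (a point): Centre (half-way up, 14 mm over its underside) of the loose plain aluminium square block 36 x 36 mm, 28 mm high, about 60 to 130 g; z is its upright axis. It starts flush in the cavity of its own shape (about 1.5 mm free all round), its axes along those of the die, possibly absent.
- c_bar (a point): Centre (half-way up, 14 mm over its underside) of the loose plain aluminium oblong block 46 mm (its x) by 26 mm (its y), 28 mm high, about 60 to 130 g; z is its upright axis. It starts flush in the cavity of its own shape (about 1.5 mm free all round), its axes along those of the die, possibly absent.
- c_cross (a point): Centre (half-way up, 14 mm over its underside) of the loose plain aluminium plus-shaped block, 40 mm over each pair of arms, arms 16 mm wide along x and y, 28 mm high, about 60 to 130 g; z is its upright axis. It starts flush in the cavity of its own shape (about 1.5 mm free all round), its axes along those of the die, possibly absent.
- c_hex (a point): Centre (half-way up, 14 mm over its underside) of the loose plain aluminium six-sided block, 38 mm across flats (one pair of flats faces its +y and -y, its corners on x are 44 mm apart), 28 mm high, about 60 to 130 g; z is its upright axis. It starts flush in the cavity of its own shape (about 1.5 mm free all round), its axes along those of the die, possibly absent.
- die_square_top (a point): Centre of the flat top of the fixed dark steel die with the square cavity, 28 mm deep. The die is 70 x 70 mm; its top stands 74 mm above the bench. Its rod's grip stands on its -x side; x and y follow its sides. The four dies stand two by two, 10 mm apart, tops level, grips on the two outer sides.
- grip_square (a point): Centre of the black grip of that die's knockout rod: 16 mm (x of the die) by 22 mm (y of the die), 26 mm high, on an 8 mm post 55 mm from the die's centre towards its -x; centre 13 mm above the die's top when the rod is down. It moves up and down with the rod.
- rod_square (a joint): Height of that knockout rod: 0 = down (rod tip level with the cavity floor), 0.024 m = fully up. Lifting the grip pushes the rod up through the hole in the cavity floor and raises the block by as much: at full height the block stands 24 mm proud of the die and 4 mm in the cavity. A sliding friction of about 6 N keeps the rod at any height; pressing the grip's top moves it down again.
- die_bar_top (a point): Centre of the flat top of the fixed dark steel die with the bar cavity, 28 mm deep. The die is 70 x 70 mm; its top stands 74 mm above the bench. Its rod's grip stands on its -x side; x and y follow its sides. The four dies stand two by two, 10 mm apart, tops level, grips on the two outer sides.
- grip_bar (a point): Centre of the black grip of that die's knockout rod: 16 mm (x of the die) by 22 mm (y of the die), 26 mm high, on an 8 mm post 55 mm from the die's centre towards its -x; centre 13 mm above the die's top when the rod is down. It moves up and down with the rod.
- rod_bar (a joint): Height of that knockout rod: 0 = down (rod tip level with the cavity floor), 0.024 m = fully up. Lifting the grip pushes the rod up through the hole in the cavity floor and raises the block by as much: at full height the block stands 24 mm proud of the die and 4 mm in the cavity. A sliding friction of about 6 N keeps the rod at any height; pressing the grip's top moves it down again.
- die_cross_top (a point): Centre of the flat top of the fixed dark steel die with the cross cavity, 28 mm deep. The die is 70 x 70 mm; its top stands 74 mm above the bench. Its rod's grip stands on its -x side; x and y follow its sides. The four dies stand two by two, 10 mm apart, tops level, grips on the two outer sides.
- grip_cross (a point): Centre of the black grip of that die's knockout rod: 16 mm (x of the die) by 22 mm (y of the die), 26 mm high, on an 8 mm post 55 mm from the die's centre towards its -x; centre 13 mm above the die's top when the rod is down. It moves up and down with the rod.
- rod_cross (a joint): Height of that knockout rod: 0 = down (rod tip level with the cavity floor), 0.024 m = fully up. Lifting the grip pushes the rod up through the hole in the cavity floor and raises the block by as much: at full height the block stands 24 mm proud of the die and 4 mm in the cavity. A sliding friction of about 6 N keeps the rod at any height; pressing the grip's top moves it down again.
- die_hex_top (a point): Centre of the flat top of the fixed dark steel die with the hex cavity, 28 mm deep. The die is 70 x 70 mm; its top stands 74 mm above the bench. Its rod's grip stands on its -x side; x and y follow its sides. The four dies stand two by two, 10 mm apart, tops level, grips on the two outer sides.
- grip_hex (a point): Centre of the black grip of that die's knockout rod: 16 mm (x of the die) by 22 mm (y of the die), 26 mm high, on an 8 mm post 55 mm from the die's centre towards its -x; centre 13 mm above the die's top when the rod is down. It moves up and down with the rod.
- rod_hex (a joint): Height of that knockout rod: 0 = down (rod tip level with the cavity floor), 0.024 m = fully up. Lifting the grip pushes the rod up through the hole in the cavity floor and raises the block by as much: at full height the block stands 24 mm proud of the die and 4 mm in the cavity. A sliding friction of about 6 N keeps the rod at any height; pressing the grip's top moves it down again.
- floor_square (a point): Centre of the floor of the tray compartment marked with the full-size dark outline of the square block. Pocket 54 x 54 mm inside, its wooden rim 6 mm above the floor, the floor 11 mm above the bench; x and y follow its sides. The four compartments stand two by two, centres 84 mm apart.
- floor_bar (a point): Centre of the floor of the tray compartment marked with the full-size dark outline of the bar block. Pocket 54 x 54 mm inside, its wooden rim 6 mm above the floor, the floor 11 mm above the bench; x and y follow its sides. The four compartments stand two by two, centres 84 mm apart.
- floor_cross (a point): Centre of the floor of the tray compartment marked with the full-size dark outline of the cross block. Pocket 54 x 54 mm inside, its wooden rim 6 mm above the floor, the floor 11 mm above the bench; x and y follow its sides. The four compartments stand two by two, centres 84 mm apart.
- floor_hex (a point): Centre of the floor of the tray compartment marked with the full-size dark outline of the hex block. Pocket 54 x 54 mm inside, its wooden rim 6 mm above the floor, the floor 11 mm above the bench; x and y follow its sides. The four compartments stand two by two, centres 84 mm apart.
- tape_measure: Loose tape measure (bystander), 35 x 89 x 62 mm, origin at its underside.
- roll_of_labels: Loose upright white roll of labels (bystander), 62 mm across, 51 mm high, origin at its underside.
- screwdriver: Loose green screwdriver (bystander), 29 x 174 x 29 mm, origin at its underside.
Mind the look-alikes: they are no part of the job. Leave any orange look-alike of the part that bears c_cross alone. Leave any black look-alike of the part that bears c_bar alone.

How it is judged:
By the outcome, as a careful person would: the job done as asked, in the order asked, and still so for the second after the job is handed in, with the robot touching nothing.
Of block_square, block_bar, block_cross, block_hex only 3 to 4 are there at a start; the rules pass over those that are not, and their reading is None.
At some moment in a run one of block_square, block_bar, block_cross, block_hex may be knocked a few centimetres aside while the robot is not near it.
Once in a run the grip may slacken for a moment while it holds something.
It also fails if it takes over 210 s, if anything falls off the work surface, if the arm or the gripper's body presses on something with over 40 N, if the wrist force passes 120 N, or if a joint passes its speed limit or range.

## Working session

There is one attempt and no reset: what is moved stays moved. The work goes in short steps, Python scripts to look and compute and a shell command to move; the robot and the scene stay as the last step left them, time stands still between calls to the robot, and variables do not carry over. Pictures are saved under pics/ and viewed, and the job is handed in when it is done.

```bash
mkdir -p pics
python3 - <<'E'
from workcell import bot
import cv2
s=bot.observe()
for k,v in s.items(): print(k,v)
for n in ["scene","side","wrist"]:
    print(n,bot.camera_info(n))
    im=bot.grab_frame(n)
    cv2.imwrite(f"pics/{n}0.png",im[:,:,::-1])
E
```

```text
clock 0.0
qpos [-1.1862193   0.52202574 -0.03629803  1.59999195  0.02118094  1.02111066
 -0.11278405]
qd [ 0.00125398 -0.0004216  -0.00024516  0.00230209  0.00034666  0.00040869
  0.00101579]
joint_efforts [ 7.35191243e-04 -9.27146029e+01  1.97998077e+00 -3.69913316e+01
  1.78856822e-02  8.16398504e-03 -5.44032582e-05]
position [0.2744349  0.56115057 0.23072451]
tool_rot [-1.57087719e+00  1.14854176e-03  1.11598950e+00]
force [0.20171531 0.0726059  0.496042  ]
moment [-0.0247446  -0.04218442 -0.04358716]
grip_width 0.08570558669926763
scene {'fx': 394.6278572237942, 'fy': 394.6278572237942, 'cx': 256.5280016085748, 'cy': 200.67340958652122, 'rvec': array([ 2.13981568, -0.8812073 ,  0.40346024]), 'tvec': array([-0.3489367 ,  0.33733722,  0.72138002])}
side {'fx': 440.19179665790057, 'fy': 440.19179665790057, 'cx': 268.23943052170694, 'cy': 188.09033639054527, 'rvec': array([ 0.68794441, -2.34947729,  1.45590973]), 'tvec': array([0.48286076, 0.17262954, 0.99367947])}
wrist {'fx': 294.16176781281285, 'fy': 294.16176781281285, 'cx': 251.5133027137135, 'cy': 189.6796983505992, 'rvec': array([-2.45074287, -1.5298427 , -0.22194119]), 'tvec': array([-0.6248779 , -0.03705859,  0.3787083 ])}
```

View pics/scene0.png

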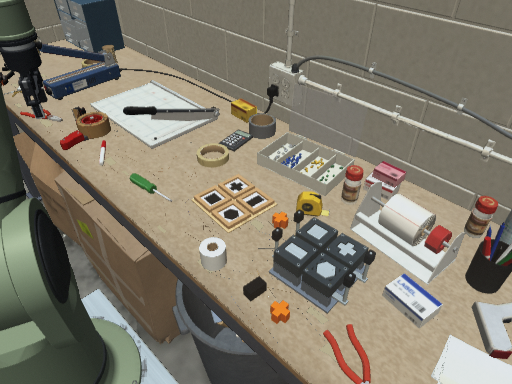

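View pics/side0.png

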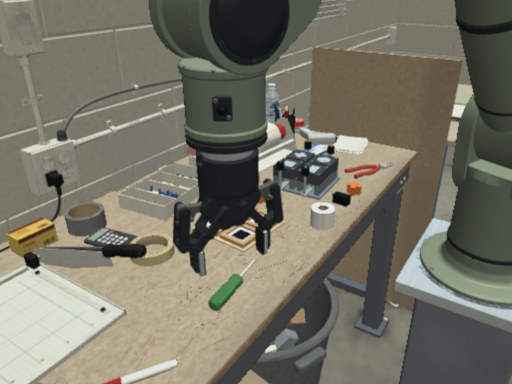

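View pics/wrist0.png

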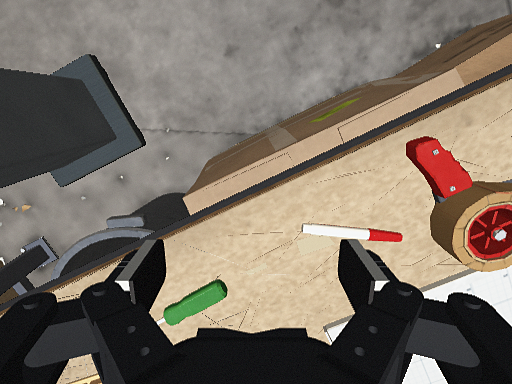

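```bash
cat > h.py <<'E'
from workcell import bot
import cv2, numpy as np
from scipy.spatial.transform import Rotation as R
def cam(n,ci=None):
    c=ci or bot.camera_info(n); K=np.array([[c['fx'],0,c['cx']],[0,c['fy'],c['cy']],[0,0,1]])
    M=R.from_rotvec(c['rvec']).as_matrix(); t=np.array(c['tvec']); return K,M,t
def proj(n,P,ci=None):
    K,M,t=cam(n,ci); p=(M@np.atleast_2d(P).T).T+t; q=(K@p.T).T; return q[:,:2]/q[:,2:]
def ray(n,uv,ci=None):
    K,M,t=cam(n,ci); d=M.T@np.linalg.inv(K)@np.array([uv[0],uv[1],1.]); return -M.T@t, d/np.linalg.norm(d)
def onz(n,uv,z,ci=None):
    o,d=ray(n,uv,ci); return o+d*(z-o[2])/d[2]
def tri(rays):
    A=np.zeros((3,3));b=np.zeros(3)
    for o,d in rays:
        P=np.eye(3)-np.outer(d,d);A+=P;b+=P@o
    x=np.linalg.solve(A,b); return x,[np.linalg.norm((np.eye(3)-np.outer(d,d))@(x-o)) for o,d in rays]
def crop(im,x0,y0,x1,y1,s,name):
    c=cv2.resize(im[y0:y1,x0:x1,::-1],None,fx=s,fy=s,interpolation=cv2.INTER_CUBIC); cv2.imwrite('pics/'+name,c)
E
python3 - <<'E'
from h import *
im=cv2.imread('pics/scene0.png')[:,:,::-1]
crop(im,180,165,390,345,3.8,'sc1.png')
im=cv2.imread('pics/side0.png')[:,:,::-1]
crop(im,190,130,390,260,4,'si1.png')
E
```

```text
(no output)
```

View pics/sc1.png

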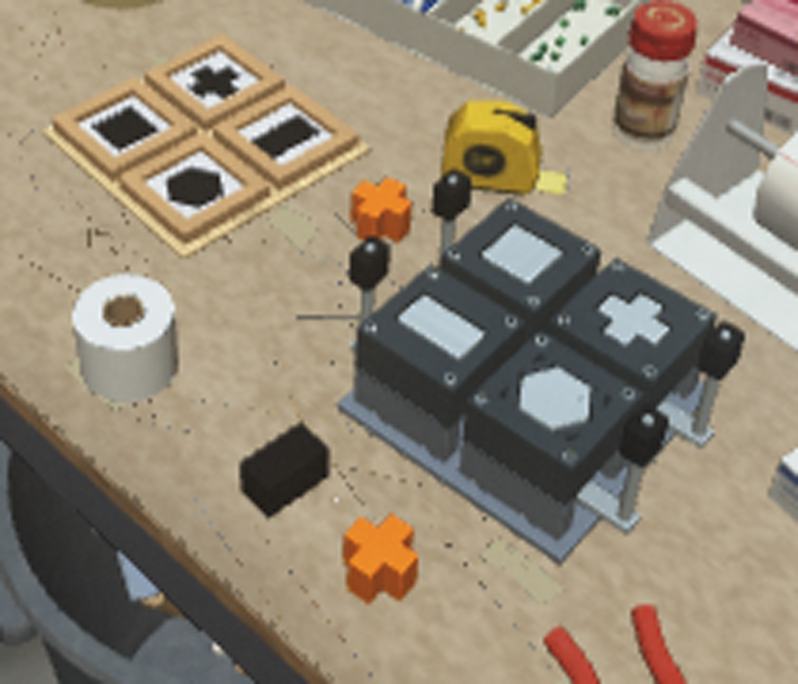

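View pics/si1.png

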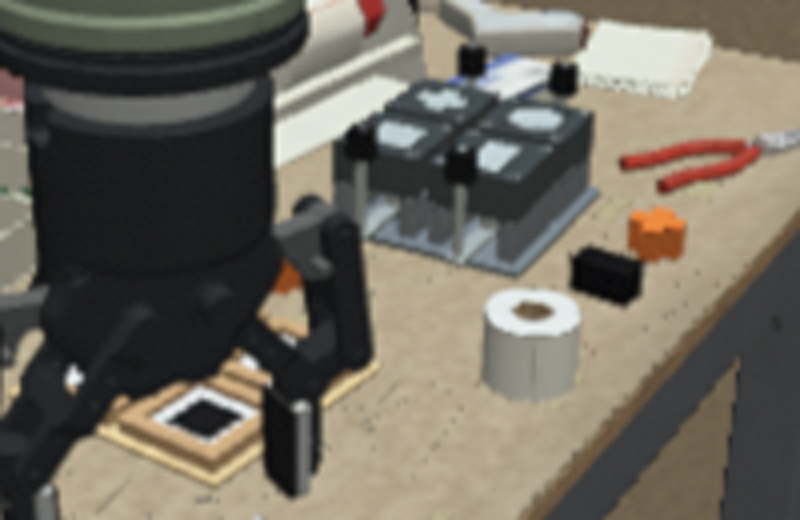

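Run:
```python
from h import *
f=lambda p:(180+p[0]/3.8,165+p[1]/3.8)
for k,p in dict(bar=(441,325),square=(521,254),cross=(633,320),hex=(556,397)).items(): print(k,onz('scene',f(p),.074).round(4))
for k,p in dict(gbar=(370,263),gsq=(452,195),gcross=(722,350),ghex=(645,437)).items(): print(k,onz('scene',f(p),.087).round(4))
for k,p in dict(tsq=(125,128),tcross=(214,81),tbar=(283,134),thex=(195,186)).items(): print(k,onz('scene',f(p),.011).round(4))
for k,p in dict(roll=(125,380),tape=(495,180),orange1=(380,230),orange2=(381,585),blackbar=(275,495)).items(): print(k,onz('scene',f(p),.0).round(4))
g=lambda p:(190+p[0]/4,130+p[1]/4)
for k,p in dict(bar=(495,154),square=(401,134),cross=(443,99),hex=(535,118)).items(): print(k,onz('side',g(p),.074).round(4))
s=bot.observe(); Rm=R.from_euler('xyz',s['tool_rot']).as_matrix(); print(Rm.round(3))
K,M,t=cam('wrist'); c=-M.T@t; print('wristcam',c, 'in tool',Rm.T@(c-s['position']), (Rm.T@M.T).round(3))
```

```text
bar [ 0.4944 -0.121   0.074 ]
square [ 0.573  -0.1173  0.074 ]
cross [ 0.5768 -0.1973  0.074 ]
hex [ 0.4991 -0.2009  0.074 ]
gbar [ 0.4923 -0.066   0.087 ]
gsq [ 0.572  -0.0616  0.087 ]
gcross [ 0.5824 -0.2513  0.087 ]
ghex [ 0.5014 -0.2563  0.087 ]
tsq [0.5223 0.2046 0.011 ]
tcross [0.6063 0.1993 0.011 ]
tbar [0.6001 0.1179 0.011 ]
thex [0.5167 0.1214 0.011 ]
roll [0.3737 0.0284 0.    ]
tape [ 0.6814 -0.0163  0.    ]
orange1 [ 0.5851  0.007  -0.    ]
orange2 [ 0.3799 -0.1829  0.    ]
blackbar [ 0.38   -0.0992  0.    ]
bar [ 0.4913 -0.1193  0.074 ]
square [ 0.5674 -0.114   0.074 ]
cross [ 0.5744 -0.1921  0.074 ]
hex [ 0.4968 -0.1966  0.074 ]
[[ 0.439 -0.    -0.898]
 [ 0.898 -0.001  0.439]
 [-0.001 -1.    -0.   ]]
wristcam [0.20971196 0.59302602 0.37376238] in tool [-1.25790824e-05 -1.42892683e-01  7.21241448e-02] [[ 1.    -0.     0.001]
 [-0.001 -0.284  0.959]
 [ 0.    -0.959 -0.284]]
```

Scene view: silver blocks sit in all four dies. In full-image pixels these are bar at about (296,250), square (317,232), cross (346,249) and hex (326,269).

Look-alikes: the orange crosses at about (280,219) and (280,313), and the black bar at (255,289). These are loose on the bench and not part of the job. The tray outlines are at square (213,199), cross (236,186), bar (254,200) and hex (231,214).

Next I move over the dies for a wrist view.

```bash
cat >> h.py <<'E'
def st():
    s=bot.observe(); Rm=R.from_euler('xyz',s['tool_rot']).as_matrix(); return s,Rm
def go(P,yawdeg=None):
    s,Rm=st(); d=Rm.T@(np.array(P)-s['position'])*1000
    y=0
    if yawdeg is not None:
        cur=np.arctan2(Rm[1,0],Rm[0,0]); y=-(np.radians(yawdeg)-cur); y=(y+np.pi)%(2*np.pi)-np.pi
    print('t %.2f pos %s yaw %.2f w %.4f'%(s['clock'],s['position'].round(4),np.degrees(np.arctan2(Rm[1,0],Rm[0,0])),s['grip_width']))
    print('dx %.1f dy %.1f dz %.1f yaw %.3f'%(*d,y))
E
python3 -c "
from h import *
go([.53,-.08,.27],3)"
```

```text
t 0.15 pos [0.2745 0.5612 0.2309] yaw 63.94 w 0.0853
dx -463.8 dy -38.7 dz -511.3 yaw 1.064
```

```bash
python3 -m crank '[{"hand":0,"dx":-30,"dy":-40,"dz":-30,"yaw":0.12},{"hand":0,"dx":-464,"dy":-40,"dz":-511,"yaw":1.064},{"hand":0,"dx":-464,"dy":-40,"dz":-511,"yaw":1.064},{"hand":0,"dx":-464,"dy":-40,"dz":-511,"yaw":1.064},{"hand":0,"dx":-464,"dy":-40,"dz":-511,"yaw":1.064},{"hand":0,"dx":-464,"dy":-40,"dz":-511,"yaw":1.064},{"hand":0,"dx":-464,"dy":-40,"dz":-511,"yaw":1.064},{"hand":0,"dx":-464,"dy":-40,"dz":-511,"yaw":1.064},{"hand":0,"dx":-464,"dy":-40,"dz":-511,"yaw":1.064},{"hand":0,"dx":-464,"dy":-40,"dz":-511,"yaw":1.064},{"hand":0,"dx":-464,"dy":-40,"dz":-511,"yaw":1.064},{"hand":0,"dx":-464,"dy":-40,"dz":-511,"yaw":1.064}]'
python3 -c "
from h import *
go([.53,-.08,.27],3)"
```

```text
clock: 1.15
position: [0.455, 0.1054, 0.268]
tool_rot: [-1.571, -0.0, 0.052]
force: [0.9, 0.5, 0.7]
grip_width: 0.0853
t 1.15 pos [0.455  0.1054 0.268 ] yaw 3.00 w 0.0853
dx 65.2 dy -2.0 dz -189.1 yaw -0.000
```

```bash
python3 - <<'E'
from h import *
import pickle
ci=bot.camera_info('wrist'); im=bot.grab_frame('wrist'); pickle.dump((ci,im),open('w1.pkl','wb'))
cv2.imwrite('pics/w1.png',im[:,:,::-1])
E
python3 -m crank '[{"hand":0,"dx":65,"dy":0,"dz":-189},{"hand":0,"dx":65,"dy":0,"dz":-189},{"hand":0,"dx":65,"dy":0,"dz":-189},{"hand":0,"dx":65,"dy":0,"dz":-189},{"hand":0,"dx":65,"dy":0,"dz":-189},{"hand":0,"dx":65,"dy":0,"dz":-189},{"hand":0,"dx":65,"dy":0,"dz":-189}]'
python3 - <<'E'
from h import *
import pickle
ci=bot.camera_info('wrist'); im=bot.grab_frame('wrist'); pickle.dump((ci,im),open('w2.pkl','wb'))
cv2.imwrite('pics/w2.png',im[:,:,::-1])
print(bot.observe()['position'])
E
```

```text
[0.45637133 0.10142761 0.26817241]$[0]: bad value
```

View pics/w1.png

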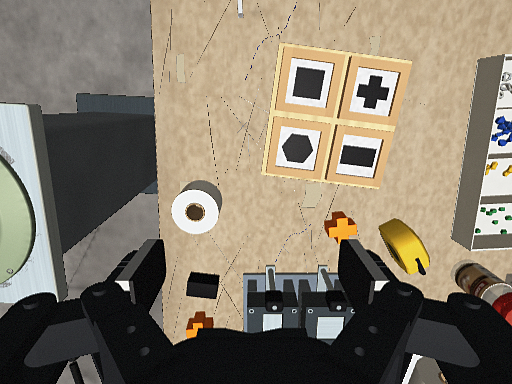

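View pics/w2.png

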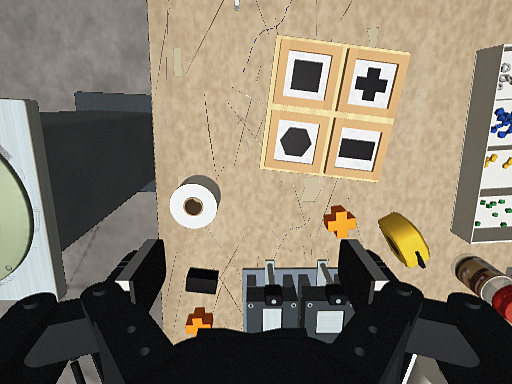

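```bash
python3 -c "
from h import *
go([.53,-.27,.25],3)"
python3 -m crank '[{"hand":0,"dx":55,"dy":10,"dz":-375,"yaw":0},{"hand":0,"dx":55,"dy":10,"dz":-375,"yaw":0},{"hand":0,"dx":55,"dy":10,"dz":-375,"yaw":0},{"hand":0,"dx":55,"dy":10,"dz":-375,"yaw":0},{"hand":0,"dx":55,"dy":10,"dz":-375,"yaw":0},{"hand":0,"dx":55,"dy":10,"dz":-375,"yaw":0},{"hand":0,"dx":55,"dy":10,"dz":-375,"yaw":0},{"hand":0,"dx":55,"dy":10,"dz":-375,"yaw":0},{"hand":0,"dx":55,"dy":10,"dz":-375,"yaw":0},{"hand":0,"dx":55,"dy":10,"dz":-375,"yaw":0},{"hand":0,"dx":55,"dy":10,"dz":-375,"yaw":0},{"hand":0,"dx":55,"dy":10,"dz":-375,"yaw":0}]'
python3 - <<'E'
from h import *
import pickle
bot.grab_frame('wrist')
ci=bot.camera_info('wrist'); im=bot.grab_frame('wrist'); pickle.dump((ci,im),open('w3.pkl','wb'))
cv2.imwrite('pics/w3.png',im[:,:,::-1])
print(bot.observe()['position'])
E
```

```text
t 1.25 pos [0.4564 0.1014 0.2682] yaw 2.53 w 0.0853
dx 57.2 dy 18.7 dz -374.3 yaw -0.008
clock: 2.25
position: [0.5289, -0.2642, 0.2573]
tool_rot: [-1.57, 0.001, 0.051]
force: [0.3, 0.6, -0.8]
grip_width: 0.0856
[ 0.52930556 -0.26304165  0.25773678]
```

View pics/w3.png

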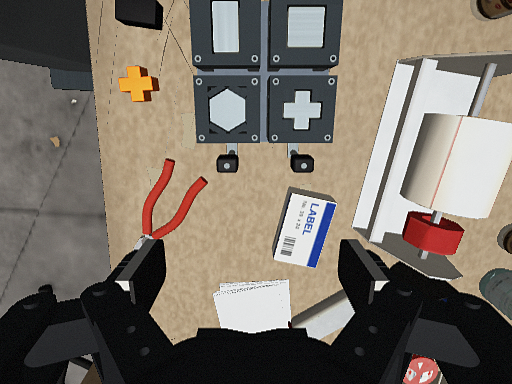

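```bash
python3 -m crank '[{"hand":0,"dx":0,"dy":0,"dz":90,"yaw":0},{"hand":0,"dx":0,"dy":0,"dz":90,"yaw":0},{"hand":0,"dx":0,"dy":0,"dz":90,"yaw":0},{"hand":0,"dx":0,"dy":0,"dz":90,"yaw":0},{"hand":0,"dx":0,"dy":0,"dz":90,"yaw":0}]'
python3 - <<'E'
from h import *
import pickle
bot.grab_frame('wrist')
ci=bot.camera_info('wrist'); im=bot.grab_frame('wrist'); pickle.dump((ci,im),open('w4.pkl','wb'))
crop(im,140,0,400,260,3,'w4c.png')
im=pickle.load(open('w3.pkl','rb'))[1]
crop(im,170,0,360,180,4,'w3c.png')
im=pickle.load(open('w2.pkl','rb'))[1]
crop(im,240,20,430,200,4,'w2c.png')
print(bot.observe()['position'])
E
```

```text
clock: 2.77
position: [0.5247, -0.173, 0.2582]
tool_rot: [-1.571, -0.001, 0.055]
force: [-0.7, -0.8, 0.4]
grip_width: 0.0858
[ 0.52451768 -0.17466767  0.2580664 ]
```

View pics/w4c.png

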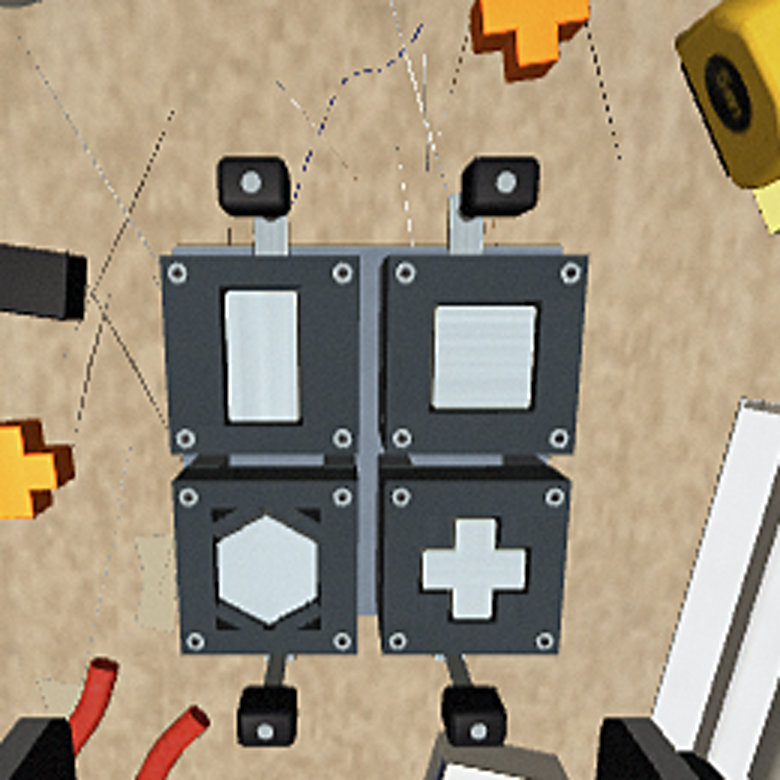

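View pics/w3c.png

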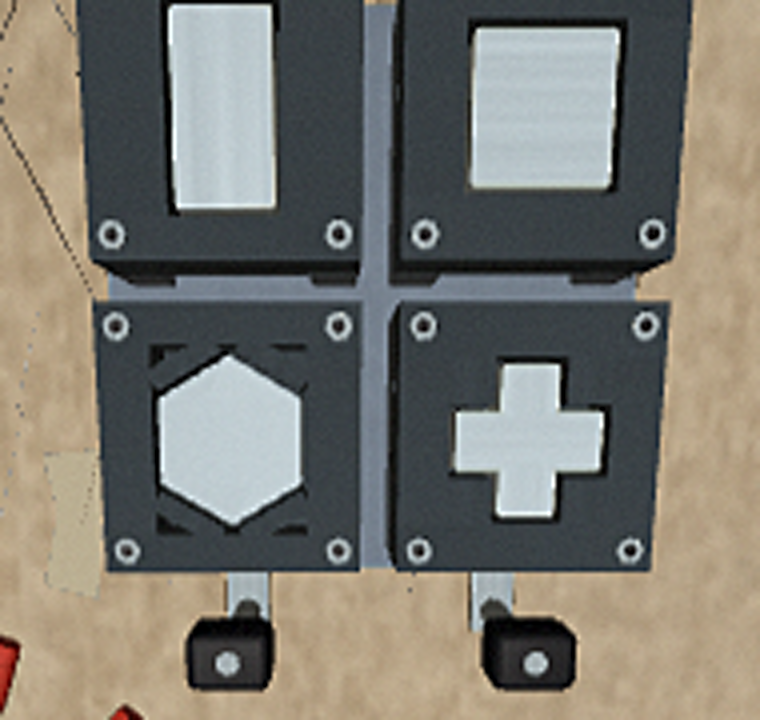

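View pics/w2c.png

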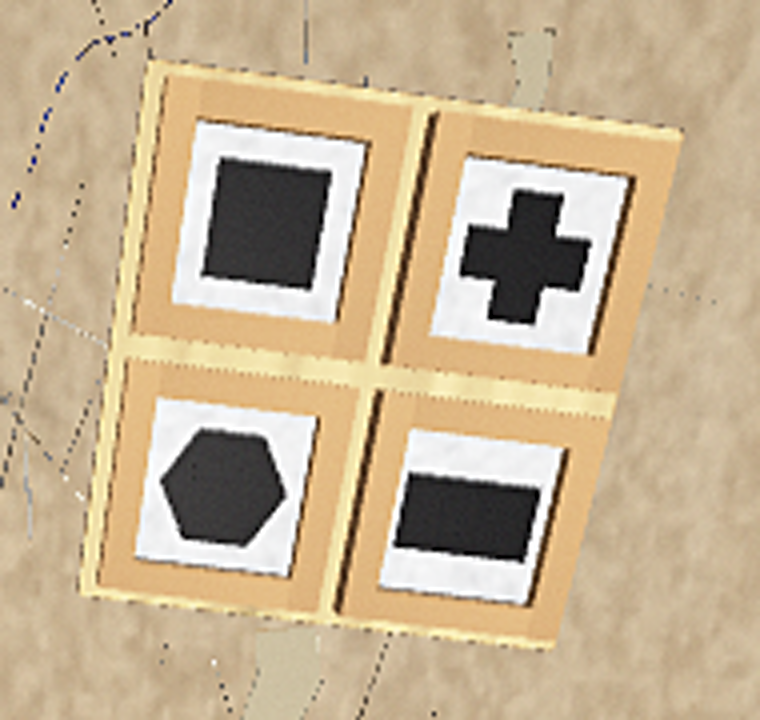

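```bash
cat >> h.py <<'E'
import pickle
def ld(n): return pickle.load(open(n+'.pkl','rb'))
def uc(p,x0,y0,s): return ((p[0]+.5)/s-.5+x0,(p[1]+.5)/s-.5+y0)
E
python3 - <<'E'
from h import *
c3,_=ld('w3');c4,_=ld('w4');c2,_=ld('w2')
A=[(188,497),(342,497),(196,641),(342,641),(401,497),(555,497),(398,641),(545,641),(186,438),(342,438),(402,438),(559,438)]
B=[(116,326),(339,326),(127,551),(339,551),(424,326),(646,326),(419,551),(630,551),(111,234),(339,234),(425,234),(652,234)]
T=[]
for a,b in zip(A,B):
    x,e=tri([ray('wrist',uc(a,140,0,3),c4),ray('wrist',uc(b,170,0,4),c3)]); T.append(x); print(x.round(4),np.round(e,4))
T=np.array(T)
for z in (.074,):
  for nm,pts,(x0,s),c in (('w4',dict(bar=[(177,273),(342,272),(186,438),(342,438)],sq=[(405,272),(571,272),(402,438),(559,438)],hex=A[:4],cross=A[4:8]),(140,3),c4),('w3',dict(hex=B[:4],cross=B[4:8]),(170,4),c3)):
    for k,v in pts.items():
        P=np.array([onz('wrist',uc(p,x0,0,s),z,c) for p in v]); 
        ang=[np.degrees(np.arctan2(*(P[1]-P[0])[[1,0]])),np.degrees(np.arctan2(*(P[3]-P[2])[[1,0]])),np.degrees(np.arctan2(*(P[0]-P[2])[[1,0]]))-90]
        print(nm,k,P.mean(0).round(4),np.round(ang,2), np.linalg.norm(P[1]-P[0]).round(4))
# block tops / grips tops in w4
for k,p in dict(bar=(262,356),sq=(485,357),hex=(267,569),cross=(473.5,568)).items(): print('blk',k,onz('wrist',uc(p,140,0,3),.074,c4).round(4))
for k,p in dict(gbar=(251,182),gsq=(507,182),ghex=(265,731),gcross=(479,731)).items(): print('gtop w4',k,onz('wrist',uc(p,140,0,3),.100,c4).round(4))
for k,p in dict(ghex=(228,663),gcross=(536,663)).items(): print('gtop w3',k,onz('wrist',uc(p,170,0,4),.100,c3).round(4))
for k,p,q in (('ghex',(265,731),(228,663)),('gcross',(479,731),(536,663))):
    print(k,tri([ray('wrist',uc(p,140,0,3),c4),ray('wrist',uc(q,170,0,4),c3)]))
# tray
for k,p in dict(sq=[(217,157),(332,171),(316,290),(202,276)],cross=[(538,193),(588,255),(518,322),(462,247)],hex=[(208,430),(266,437),(286,493),(245,546),(184,537),(160,484)],bar=[(409,472),(541,489),(527,563),(393,546)]).items():
    P=np.array([onz('wrist',uc(q,240,20,4),.011,c2) for q in p]); print('tray',k,P.mean(0).round(4), np.linalg.norm(P[1]-P[0]).round(4), np.degrees(np.arctan2(*(P[1]-P[0])[[1,0]])).round(2))
E
```

```text
[ 0.4694 -0.1724  0.0748] [0. 0.]
[ 0.5273 -0.1694  0.0748] [0.0001 0.0001]
[ 0.4726 -0.2304  0.0743] [0.0001 0.0001]
[ 0.5305 -0.2273  0.0742] [0.0001 0.0001]
[ 0.5494 -0.1682  0.0747] [0.0001 0.0001]
[ 0.6073 -0.1651  0.0747] [0. 0.]
[ 0.5525 -0.2262  0.0742] [0. 0.]
[ 0.6105 -0.2231  0.0742] [0.0001 0.0001]
[ 0.4682 -0.1503  0.0744] [0.0002 0.0002]
[ 0.5261 -0.1473  0.0744] [0.0001 0.0001]
[ 0.5481 -0.1461  0.0743] [0. 0.]
[ 0.6061 -0.143   0.0743] [0.0001 0.0001]
w4 bar [ 0.4955 -0.1199  0.074 ] [3.38 3.04 3.43] 0.058
w4 sq [ 0.5756 -0.1155  0.074 ] [3.05 3.04 3.23] 0.0584
w4 hex [ 0.4999 -0.2     0.074 ] [3.03 3.02 3.47] 0.0581
w4 cross [ 0.58   -0.1958  0.074 ] [3.03 3.02 3.08] 0.0581
w3 hex [ 0.4999 -0.1999  0.074 ] [3.02 3.01 3.09] 0.0582
w3 cross [ 0.58   -0.1957  0.074 ] [3.02 3.01 2.99] 0.0579
blk bar [ 0.4956 -0.1194  0.074 ]
blk sq [ 0.5759 -0.1155  0.074 ]
blk hex [ 0.4999 -0.1993  0.074 ]
blk cross [ 0.5795 -0.1947  0.074 ]
gtop w4 gbar [ 0.4925 -0.0649  0.1   ]
gtop w4 gsq [ 0.573  -0.0606  0.1   ]
gtop w4 ghex [ 0.5027 -0.2551  0.1   ]
gtop w4 gcross [ 0.5831 -0.2508  0.1   ]
gtop w3 ghex [ 0.503  -0.2548  0.1   ]
gtop w3 gcross [ 0.5829 -0.2506  0.1   ]
ghex (array([ 0.50292154, -0.25466131,  0.10076025]), [np.float64(0.0001300004747797007), np.float64(0.0001300004747794945)])
gcross (array([ 0.582856  , -0.25045511,  0.10077345]), [np.float64(7.117917262077594e-05), np.float64(7.117917262110288e-05)])
tray sq [0.5232 0.2058 0.011 ] 0.0366 -3.77
tray cross [0.6073 0.2005 0.011 ] 0.026 -42.76
tray hex [0.5172 0.1218 0.011 ] 0.0196 -4.15
tray bar [0.6009 0.1155 0.011 ] 0.0456 -4.62
```

```bash
python3 -c "
from h import *
go([.4925,-.065,.13],3.1)"
```

```text
t 2.87 pos [ 0.5245 -0.1747  0.2581] yaw 2.98 w 0.0855
dx -26.3 dy 128.0 dz 111.2 yaw -0.002
```

```bash
python3 -m crank '[{"hand":0,"dx":-26,"dy":50,"dz":111,"yaw":0},{"hand":0,"dx":-26,"dy":50,"dz":111,"yaw":0},{"hand":0,"dx":-26,"dy":50,"dz":111,"yaw":0},{"hand":0,"dx":-26,"dy":100,"dz":111,"yaw":0},{"hand":0,"dx":-26,"dy":128,"dz":111,"yaw":0},{"hand":0,"dx":-26,"dy":128,"dz":111,"yaw":0},{"hand":0,"dx":-26,"dy":128,"dz":111,"yaw":0},{"hand":0,"dx":-26,"dy":128,"dz":111,"yaw":0},{"hand":0,"dx":-26,"dy":128,"dz":111,"yaw":0}]'
python3 -c "
from h import *
go([.4925,-.065,.07],3.1)"
```

```text
clock: 3.62
position: [0.4939, -0.0658, 0.1318]
tool_rot: [-1.571, -0.003, 0.051]
force: [-0.3, -0.1, 0.3]
grip_width: 0.0854
t 3.62 pos [ 0.4939 -0.0658  0.1318] yaw 2.90 w 0.0854
dx -1.5 dy 61.8 dz 0.9 yaw -0.004
```

```bash
python3 -m crank '[{"hand":0.3,"dx":-1,"dy":20,"dz":0.5,"yaw":0},{"hand":0.3,"dx":-1,"dy":40,"dz":0.5,"yaw":0},{"hand":0.3,"dx":-1,"dy":54,"dz":0.5,"yaw":0},{"hand":0.3,"dx":-1,"dy":60,"dz":0.5,"yaw":0},{"hand":0.3,"dx":-1,"dy":60,"dz":0.5,"yaw":0},{"hand":0.3,"dx":-1,"dy":60,"dz":0.5,"yaw":0},{"hand":0.3,"dx":-1,"dy":60,"dz":0.5,"yaw":0}]' 60
python3 -c "
from h import *
go([.4925,-.065,.07],3.1)
crop(bot.grab_frame('scene'),210,150,390,330,3.3,'g1.png')"
```

```text
clock: 4.2
position: [0.4925, -0.0646, 0.0711]
tool_rot: [-1.571, -0.002, 0.052]
force: [-0.1, -0.1, -0.2]
grip_width: 0.0603
t 4.20 pos [ 0.4925 -0.0646  0.0711] yaw 2.96 w 0.0603
dx -0.0 dy 1.1 dz -0.4 yaw -0.002
```

View pics/g1.png

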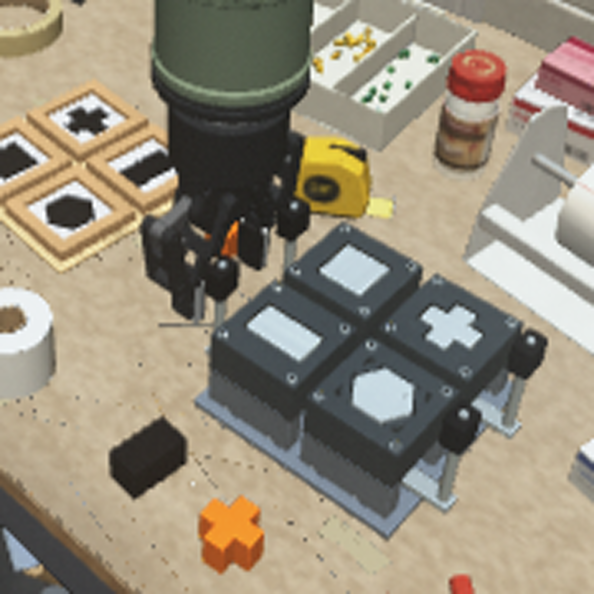

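The picture shows the fingers straddling the bar die's grip, at about crop (222,280). The square's grip is clear. Now I close and lift.

```bash
python3 -m crank '[{"hand":1,"dx":0,"dy":0,"dz":0,"yaw":0},{"hand":1,"dx":0,"dy":0,"dz":0,"yaw":0},{"hand":1,"dx":0,"dy":0,"dz":0,"yaw":0},{"hand":1,"dx":0,"dy":0,"dz":0,"yaw":0},{"hand":1,"dx":0,"dy":0,"dz":0,"yaw":0},{"hand":1,"dx":0,"dy":0,"dz":0,"yaw":0},{"hand":1,"dx":0,"dy":0,"dz":0,"yaw":0},{"hand":1,"dx":0,"dy":0,"dz":0,"yaw":0}]' 60
python3 -m crank '[{"hand":1,"dx":0,"dy":-5,"dz":0,"yaw":0},{"hand":1,"dx":0,"dy":-10,"dz":0,"yaw":0},{"hand":1,"dx":0,"dy":-15,"dz":0,"yaw":0},{"hand":1,"dx":0,"dy":-19,"dz":0,"yaw":0},{"hand":1,"dx":0,"dy":-22,"dz":0,"yaw":0},{"hand":1,"dx":0,"dy":-24,"dz":0,"yaw":0},{"hand":1,"dx":0,"dy":-24.5,"dz":0,"yaw":0},{"hand":1,"dx":0,"dy":-24.5,"dz":0,"yaw":0}]'
python3 -c "
from h import *
crop(bot.grab_frame('scene'),210,150,390,330,3.3,'g2.png')"
```

```text
clock: 4.92
position: [0.4923, -0.0643, 0.0703]
tool_rot: [-1.571, -0.001, 0.052]
force: [0.3, 1.3, 7.3]
grip_width: 0.0213
clock: 5.58
position: [0.4922, -0.0644, 0.0944]
tool_rot: [-1.571, -0.001, 0.052]
force: [5.3, -1.0, -6.2]
grip_width: 0.0211
```

View pics/g2.png

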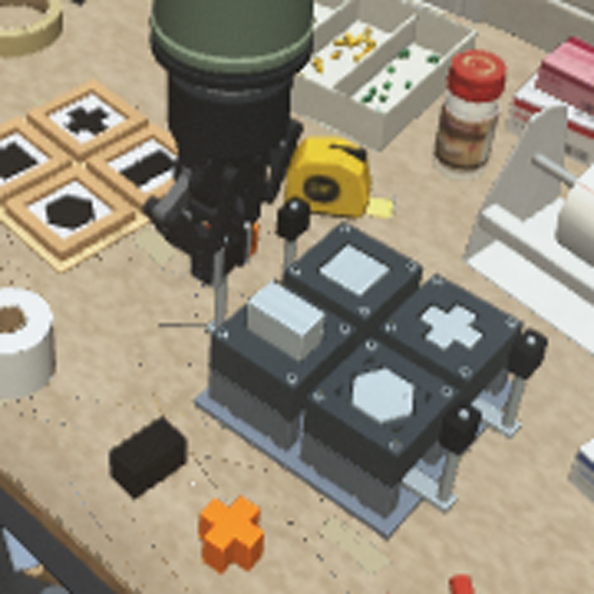

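```bash
python3 -m crank '[{"hand":0.3,"dx":0,"dy":0,"dz":0,"yaw":0},{"hand":0.3,"dx":0,"dy":0,"dz":0,"yaw":0},{"hand":0.3,"dx":0,"dy":0,"dz":0,"yaw":0},{"hand":0.3,"dx":0,"dy":0,"dz":0,"yaw":0},{"hand":0.3,"dx":0,"dy":0,"dz":0,"yaw":0}]' 60
python3 -c "
from h import *
go([.4955,-.1198,.079],3.1)"
```

```text
clock: 6.05
position: [0.4917, -0.0645, 0.0944]
tool_rot: [-1.571, 0.0, 0.052]
force: [1.1, -0.7, 0.3]
grip_width: 0.0598
t 6.05 pos [ 0.4917 -0.0645  0.0944] yaw 2.97 w 0.0598
dx 1.0 dy 15.4 dz -55.5 yaw -0.002
```

```bash
python3 -m crank '[{"hand":0.3,"dx":0,"dy":-10,"dz":-15,"yaw":0},{"hand":0.3,"dx":1,"dy":-10,"dz":-40,"yaw":0},{"hand":0.3,"dx":1,"dy":0,"dz":-55.5,"yaw":0},{"hand":0.3,"dx":1,"dy":10,"dz":-55.5,"yaw":0},{"hand":0.3,"dx":1,"dy":15.4,"dz":-55.5,"yaw":0},{"hand":0.3,"dx":1,"dy":15.4,"dz":-55.5,"yaw":0},{"hand":0.3,"dx":1,"dy":15.4,"dz":-55.5,"yaw":0},{"hand":0.3,"dx":1,"dy":15.4,"dz":-55.5,"yaw":0}]' 60
python3 -c "
from h import *
go([.4955,-.1198,.079],3.1)
crop(bot.grab_frame('side'),230,120,390,240,4,'g3.png')
crop(bot.grab_frame('scene'),210,150,390,330,3.3,'g4.png')"
```

```text
clock: 6.72
position: [0.4958, -0.1191, 0.0791]
tool_rot: [-1.571, -0.0, 0.053]
force: [-0.1, -0.3, 0.2]
grip_width: 0.0602
t 6.72 pos [ 0.4958 -0.1191  0.0791] yaw 3.03 w 0.0602
dx -0.3 dy 0.1 dz -0.7 yaw -0.001
```

View pics/g3.png

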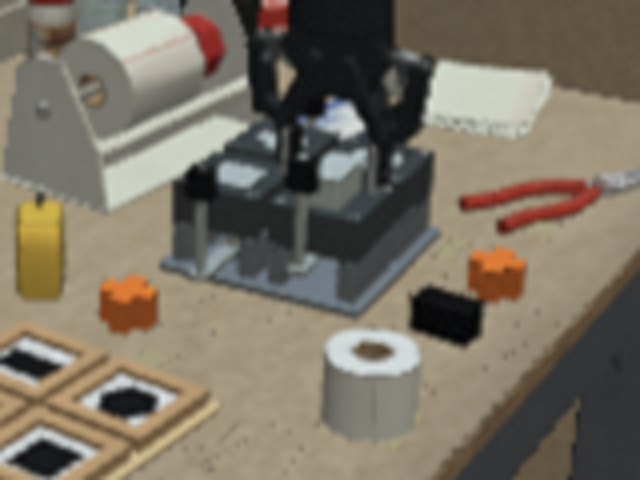

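View pics/g4.png

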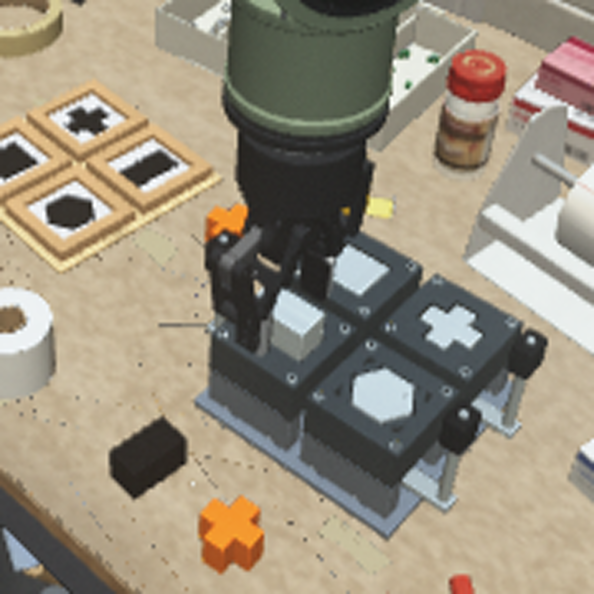

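The fingers straddle the proud bar block, with the tips above the die top. Closing and lifting.

```bash
python3 -m crank '[{"hand":1,"dx":0,"dy":0,"dz":0,"yaw":0},{"hand":1,"dx":0,"dy":0,"dz":0,"yaw":0},{"hand":1,"dx":0,"dy":0,"dz":0,"yaw":0},{"hand":1,"dx":0,"dy":0,"dz":0,"yaw":0},{"hand":1,"dx":0,"dy":0,"dz":0,"yaw":0},{"hand":1,"dx":0,"dy":0,"dz":0,"yaw":0},{"hand":1,"dx":0,"dy":0,"dz":0,"yaw":0},{"hand":1,"dx":0,"dy":-10,"dz":0,"yaw":0},{"hand":1,"dx":0,"dy":-30,"dz":0,"yaw":0},{"hand":1,"dx":0,"dy":-60,"dz":0,"yaw":0},{"hand":1,"dx":0,"dy":-80,"dz":0,"yaw":0},{"hand":1,"dx":0,"dy":-80,"dz":0,"yaw":0}]' 60
python3 -c "
from h import *
go([.6011,.116,.16],86)
crop(bot.grab_frame('scene'),210,150,390,330,3.3,'g5.png')"
```

```text
clock: 7.82
position: [0.497, -0.1204, 0.1628]
tool_rot: [-1.572, -0.005, 0.051]
force: [1.2, 0.3, -0.3]
grip_width: 0.0246
t 7.82 pos [ 0.497  -0.1204  0.1628] yaw 2.94 w 0.0246
dx 116.0 dy 3.2 dz 230.8 yaw -1.450
```

View pics/g5.png

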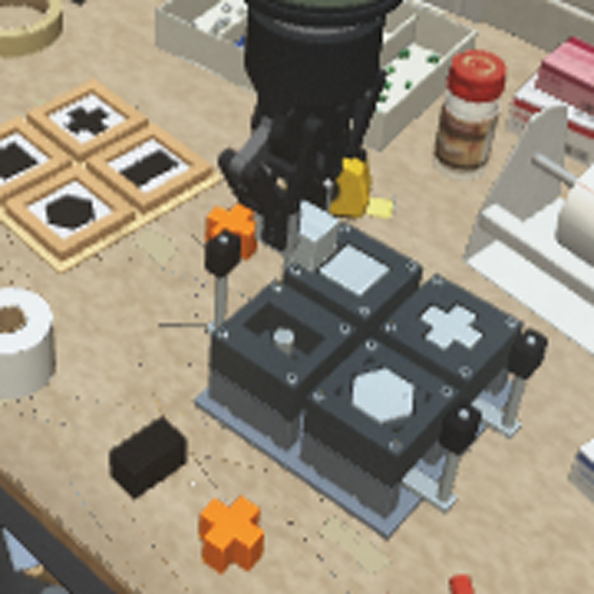

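```bash
python3 -c "
from h import *
print(bot.observe()['qpos'].round(2))"
python3 -m crank '[{"hand":1,"dx":0,"dy":-20,"dz":20,"yaw":-0.1},{"hand":1,"dx":20,"dy":-20,"dz":50,"yaw":-0.2},{"hand":1,"dx":40,"dy":-20,"dz":80,"yaw":-0.3},{"hand":1,"dx":60,"dy":-20,"dz":110,"yaw":-0.4},{"hand":1,"dx":80,"dy":-20,"dz":140,"yaw":-0.52},{"hand":1,"dx":100,"dy":-20,"dz":170,"yaw":-0.64},{"hand":1,"dx":116,"dy":-20,"dz":200,"yaw":-0.76},{"hand":1,"dx":116,"dy":-20,"dz":231,"yaw":-0.88},{"hand":1,"dx":116,"dy":-20,"dz":231,"yaw":-1.0},{"hand":1,"dx":116,"dy":-20,"dz":231,"yaw":-1.12},{"hand":1,"dx":116,"dy":-20,"dz":231,"yaw":-1.24},{"hand":1,"dx":116,"dy":-20,"dz":231,"yaw":-1.36}]' 
python3 -c "
from h import *
go([.6011,.116,.08],86); print(bot.observe()['qpos'].round(2))"
```

```text
[-0.19  0.47  0.41  1.98 -0.27  0.74  0.44]
clock: 8.87
position: [0.5989, 0.1168, 0.178]
tool_rot: [-1.569, 0.001, 1.418]
force: [-0.5, -0.4, -1.3]
grip_width: 0.0246
t 8.87 pos [0.5989 0.1168 0.178 ] yaw 81.25 w 0.0246
dx -0.4 dy 98.0 dz -2.4 yaw -0.083
[-0.32  0.56  0.04  1.69 -0.03  0.89  1.15]
```

```bash
python3 -m crank '[{"hand":1,"dx":-0.5,"dy":30,"dz":-2.4,"yaw":-0.083},{"hand":1,"dx":-0.5,"dy":60,"dz":-2.4,"yaw":-0.083},{"hand":1,"dx":-0.5,"dy":90,"dz":-2.4,"yaw":-0.083},{"hand":1,"dx":-0.5,"dy":110,"dz":-2.4,"yaw":-0.083},{"hand":1,"dx":-0.5,"dy":120,"dz":-2.4,"yaw":-0.083},{"hand":1,"dx":-0.5,"dy":125,"dz":-2.4,"yaw":-0.083},{"hand":1,"dx":-0.5,"dy":125,"dz":-2.4,"yaw":-0.083},{"hand":1,"dx":-0.5,"dy":125,"dz":-2.4,"yaw":-0.083}]' 
python3 -c "
from h import *
go([.6011,.116,.0215],86)
crop(bot.grab_frame('scene'),180,130,330,250,5,'g6.png')
crop(bot.grab_frame('side'),200,160,330,260,5,'g7.png')"
```

```text
clock: 9.53
position: [0.6022, 0.1161, 0.0547]
tool_rot: [-1.572, -0.0, 1.495]
force: [-0.5, 0.2, -1.0]
grip_width: 0.0248
t 9.53 pos [0.6022 0.1161 0.0547] yaw 85.65 w 0.0248
dx -0.1 dy 33.2 dz 1.1 yaw -0.006
```

View pics/g6.png

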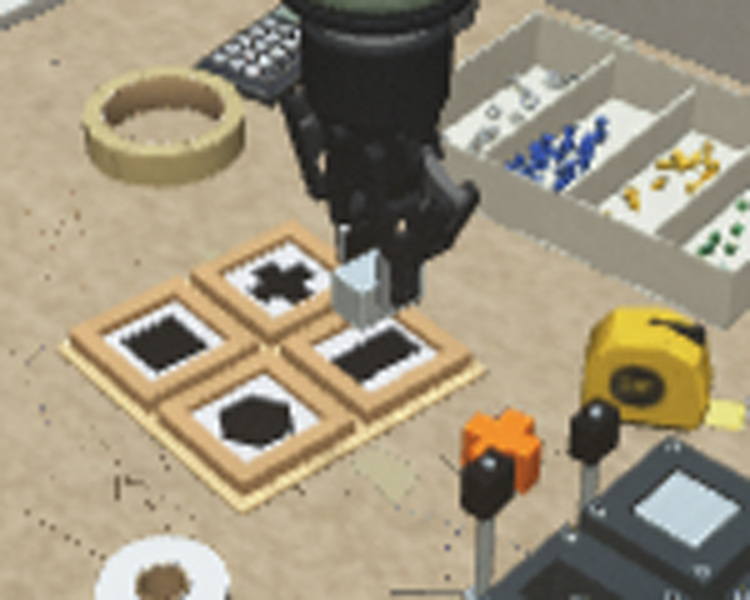

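View pics/g7.png

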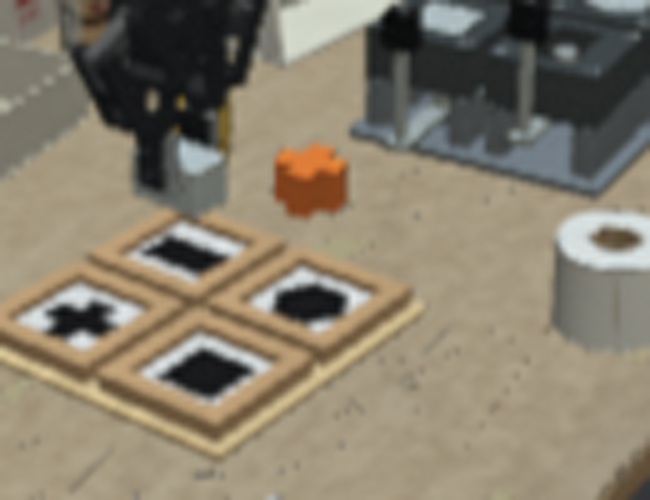

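Both views show the bar held over its compartment, with its long axis along the outline. Lowering.

```bash
python3 -m crank '[{"hand":1,"dx":0,"dy":12,"dz":1,"yaw":0},{"hand":1,"dx":0,"dy":22,"dz":1,"yaw":0},{"hand":1,"dx":0,"dy":27,"dz":1,"yaw":0},{"hand":1,"dx":0,"dy":30,"dz":1,"yaw":0},{"hand":1,"dx":0,"dy":32,"dz":1,"yaw":0},{"hand":1,"dx":0,"dy":33,"dz":1,"yaw":0},{"hand":1,"dx":0,"dy":33.5,"dz":1,"yaw":0},{"hand":1,"dx":0,"dy":33.5,"dz":1,"yaw":0}]' 
python3 -c "
from h import *
go([.6011,.116,.0205],86)
print(bot.observe()['force'])
crop(bot.grab_frame('side'),200,160,330,260,5,'g8.png')"
```

```text
clock: 10.3
position: [0.6009, 0.1161, 0.0206]
tool_rot: [-1.571, -0.0, 1.495]
force: [1.1, 0.1, -0.7]
grip_width: 0.0247
t 10.30 pos [0.6009 0.1161 0.0206] yaw 85.65 w 0.0247
dx -0.1 dy 0.1 dz -0.2 yaw -0.006
[ 1.13563322  0.09956924 -0.7062561 ]
```

View pics/g8.png

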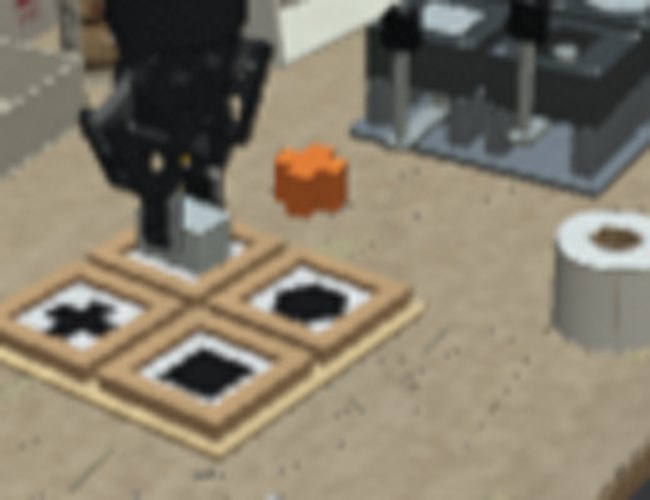

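```bash
python3 -m crank '[{"hand":1,"dx":0,"dy":0.5,"dz":0,"yaw":0},{"hand":1,"dx":0,"dy":1,"dz":0,"yaw":0},{"hand":1,"dx":0,"dy":1,"dz":0,"yaw":0}]'
python3 -m crank '[{"hand":0.4,"dx":0,"dy":0,"dz":0,"yaw":0},{"hand":0.4,"dx":0,"dy":0,"dz":0,"yaw":0},{"hand":0.4,"dx":0,"dy":0,"dz":0,"yaw":0},{"hand":0.4,"dx":0,"dy":0,"dz":0,"yaw":0},{"hand":0.4,"dx":0,"dy":-20,"dz":0,"yaw":0},{"hand":0.4,"dx":0,"dy":-60,"dz":0,"yaw":0},{"hand":0.4,"dx":0,"dy":-100,"dz":0,"yaw":0},{"hand":0.4,"dx":0,"dy":-140,"dz":0,"yaw":0},{"hand":0.4,"dx":0,"dy":-140,"dz":0,"yaw":0}]'
python3 -c "
from h import *
go([.5726,-.0606,.15],3.1)
crop(bot.grab_frame('scene'),180,130,330,250,5,'g9.png')"
```

```text
clock: 10.6
position: [0.6011, 0.1161, 0.0204]
tool_rot: [-1.572, -0.0, 1.495]
force: [-5.1, -1.3, 15.4]
grip_width: 0.0248
clock: 11.35
position: [0.6039, 0.1166, 0.1668]
tool_rot: [-1.58, -0.003, 1.494]
force: [1.5, 0.2, -0.0]
grip_width: 0.0513
t 11.35 pos [0.6039 0.1166 0.1668] yaw 85.63 w 0.0513
dx -179.1 dy 16.1 dz 17.9 yaw 1.440
```

View pics/g9.png

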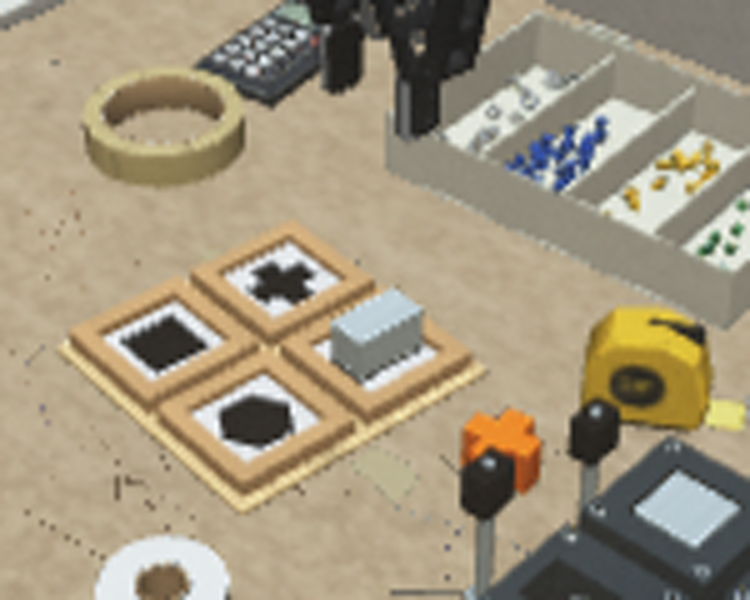

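Bar lies inside its compartment on the outline. Next: the square die's grip.

```bash
python3 -m crank '[{"hand":0.3,"dx":-15,"dy":0,"dz":2,"yaw":0.12},{"hand":0.3,"dx":-30,"dy":0,"dz":4,"yaw":0.24},{"hand":0.3,"dx":-45,"dy":0,"dz":6,"yaw":0.36},{"hand":0.3,"dx":-60,"dy":0,"dz":8,"yaw":0.48},{"hand":0.3,"dx":-80,"dy":0,"dz":10,"yaw":0.6},{"hand":0.3,"dx":-100,"dy":0,"dz":12,"yaw":0.72},{"hand":0.3,"dx":-120,"dy":0,"dz":14,"yaw":0.84},{"hand":0.3,"dx":-140,"dy":0,"dz":16,"yaw":0.96},{"hand":0.3,"dx":-160,"dy":5,"dz":18,"yaw":1.08},{"hand":0.3,"dx":-179,"dy":10,"dz":18,"yaw":1.2},{"hand":0.3,"dx":-179,"dy":16,"dz":18,"yaw":1.32},{"hand":0.3,"dx":-179,"dy":16,"dz":18,"yaw":1.44}]'
python3 -m crank '[{"hand":0.3,"dx":0,"dy":0,"dz":0,"yaw":0},{"hand":0.3,"dx":0,"dy":0,"dz":0,"yaw":0}]'
python3 -c "
from h import *
go([.5726,-.0606,.07],3.1)"
```

```text
clock: 12.4
position: [0.5683, -0.0624, 0.1419]
tool_rot: [-1.571, 0.002, 0.047]
force: [0.3, 0.6, -0.4]
grip_width: 0.0599
clock: 12.57
position: [0.569, -0.0608, 0.1429]
tool_rot: [-1.571, 0.001, 0.059]
force: [0.2, 0.1, -0.5]
grip_width: 0.0597
t 12.57 pos [ 0.569  -0.0608  0.1429] yaw 3.39 w 0.0597
dx 3.6 dy 72.9 dz 0.0 yaw 0.005
```

```bash
python3 -m crank '[{"hand":0.3,"dx":3.6,"dy":20,"dz":0,"yaw":0.005},{"hand":0.3,"dx":3.6,"dy":45,"dz":0,"yaw":0.005},{"hand":0.3,"dx":3.6,"dy":62,"dz":0,"yaw":0.005},{"hand":0.3,"dx":3.6,"dy":72,"dz":0,"yaw":0.005},{"hand":0.3,"dx":3.6,"dy":72,"dz":0,"yaw":0.005},{"hand":0.3,"dx":3.6,"dy":72,"dz":0,"yaw":0.005},{"hand":0.3,"dx":3.6,"dy":72,"dz":0,"yaw":0.005}]'
python3 -c "
from h import *
go([.5726,-.0606,.07],3.1)"
```

```text
clock: 13.15
position: [0.5734, -0.0609, 0.0724]
tool_rot: [-1.571, -0.001, 0.051]
force: [0.1, -0.1, 0.1]
grip_width: 0.0594
t 13.15 pos [ 0.5734 -0.0609  0.0724] yaw 2.92 w 0.0594
dx -0.8 dy 2.4 dz 0.4 yaw -0.003
```

```bash
python3 -m crank '[{"hand":1,"dx":-0.8,"dy":2,"dz":0,"yaw":0},{"hand":1,"dx":-0.8,"dy":2,"dz":0,"yaw":0},{"hand":1,"dx":-0.8,"dy":2,"dz":0,"yaw":0},{"hand":1,"dx":-0.8,"dy":2,"dz":0,"yaw":0},{"hand":1,"dx":-0.8,"dy":2,"dz":0,"yaw":0},{"hand":1,"dx":-0.8,"dy":2,"dz":0,"yaw":0},{"hand":1,"dx":-0.8,"dy":2,"dz":0,"yaw":0},{"hand":1,"dx":-0.8,"dy":2,"dz":0,"yaw":0}]' 60
python3 -m crank '[{"hand":1,"dx":0,"dy":-5,"dz":0,"yaw":0},{"hand":1,"dx":0,"dy":-10,"dz":0,"yaw":0},{"hand":1,"dx":0,"dy":-15,"dz":0,"yaw":0},{"hand":1,"dx":0,"dy":-19,"dz":0,"yaw":0},{"hand":1,"dx":0,"dy":-22,"dz":0,"yaw":0},{"hand":1,"dx":0,"dy":-24,"dz":0,"yaw":0},{"hand":1,"dx":0,"dy":-24.5,"dz":0,"yaw":0},{"hand":1,"dx":0,"dy":-24.5,"dz":0,"yaw":0}]'
python3 -m crank '[{"hand":0.15,"dx":0,"dy":0,"dz":0,"yaw":0},{"hand":0.15,"dx":0,"dy":0,"dz":0,"yaw":0},{"hand":0.15,"dx":0,"dy":0,"dz":0,"yaw":0},{"hand":0.15,"dx":0,"dy":0,"dz":0,"yaw":0},{"hand":0.15,"dx":0,"dy":0,"dz":0,"yaw":0}]'
python3 -c "
from h import *
go([.5757,-.1155,.079],3.1)
crop(bot.grab_frame('scene'),210,150,390,330,3.3,'g10.png')"
```

```text
clock: 13.82
position: [0.5723, -0.0608, 0.07]
tool_rot: [-1.571, -0.001, 0.05]
force: [-1.6, 0.7, 6.2]
grip_width: 0.021
clock: 14.48
position: [0.5722, -0.0608, 0.0941]
tool_rot: [-1.571, -0.0, 0.05]
force: [2.7, 0.4, -1.3]
grip_width: 0.0209
clock: 14.9
position: [0.572, -0.0609, 0.0939]
tool_rot: [-1.571, 0.0, 0.05]
force: [0.2, 0.2, -0.2]
grip_width: 0.0725
t 14.90 pos [ 0.572  -0.0609  0.0939] yaw 2.86 w 0.0725
dx 1.0 dy 14.9 dz -54.7 yaw -0.004
```

View pics/g10.png

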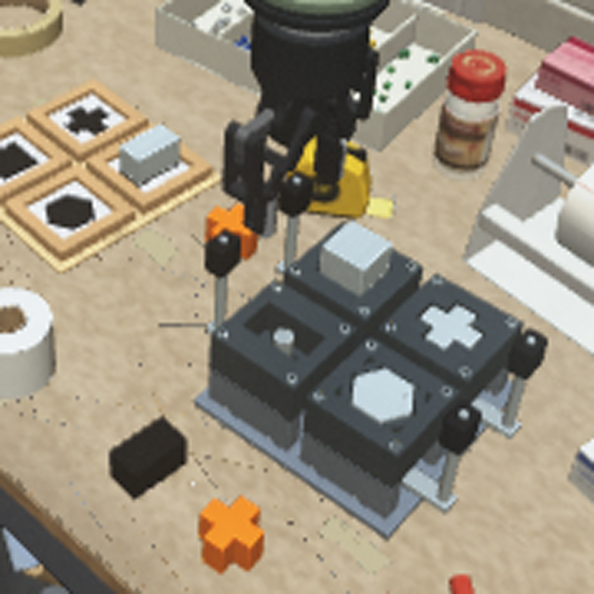

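```bash
python3 -m crank '[{"hand":0.15,"dx":0,"dy":-10,"dz":-15,"yaw":0},{"hand":0.15,"dx":1,"dy":-10,"dz":-40,"yaw":0},{"hand":0.15,"dx":1,"dy":0,"dz":-54.7,"yaw":0},{"hand":0.15,"dx":1,"dy":10,"dz":-54.7,"yaw":0},{"hand":0.15,"dx":1,"dy":15,"dz":-54.7,"yaw":0},{"hand":0.15,"dx":1,"dy":15,"dz":-54.7,"yaw":0},{"hand":0.15,"dx":1,"dy":15,"dz":-54.7,"yaw":0},{"hand":0.15,"dx":1,"dy":15,"dz":-54.7,"yaw":0}]' 60
python3 -c "
from h import *
go([.5757,-.1155,.079],3.1)"
```

```text
clock: 15.62
position: [0.576, -0.1149, 0.0793]
tool_rot: [-1.571, -0.0, 0.051]
force: [-0.3, 0.0, 0.5]
grip_width: 0.0726
t 15.62 pos [ 0.576  -0.1149  0.0793] yaw 2.91 w 0.0726
dx -0.3 dy 0.3 dz -0.6 yaw -0.003
```

```bash
python3 -m crank '[{"hand":1,"dx":0,"dy":1,"dz":0,"yaw":0},{"hand":1,"dx":0,"dy":1,"dz":0,"yaw":0},{"hand":1,"dx":0,"dy":1,"dz":0,"yaw":0},{"hand":1,"dx":0,"dy":1,"dz":0,"yaw":0},{"hand":1,"dx":0,"dy":1,"dz":0,"yaw":0},{"hand":1,"dx":0,"dy":1,"dz":0,"yaw":0},{"hand":1,"dx":0,"dy":1,"dz":0,"yaw":0}]' 60
python3 -m crank '[{"hand":1,"dx":0,"dy":-10,"dz":0,"yaw":0},{"hand":1,"dx":0,"dy":-30,"dz":0,"yaw":0},{"hand":1,"dx":0,"dy":-60,"dz":0,"yaw":0},{"hand":1,"dx":0,"dy":-100,"dz":0,"yaw":0},{"hand":1,"dx":0,"dy":-100,"dz":0,"yaw":0}]' 60
python3 -c "
from h import *
go([.5233,.2058,.16],-4.1)
crop(bot.grab_frame('scene'),210,150,390,330,3.3,'g11.png')"
```

```text
clock: 16.2
position: [0.5759, -0.1153, 0.0781]
tool_rot: [-1.571, -0.0, 0.05]
force: [-0.5, 2.1, 3.2]
grip_width: 0.0348
clock: 16.62
position: [0.5781, -0.1167, 0.1847]
tool_rot: [-1.572, -0.008, 0.049]
force: [1.7, -0.3, -0.2]
grip_width: 0.0346
t 16.62 pos [ 0.5781 -0.1167  0.1847] yaw 2.80 w 0.0346
dx -39.2 dy 23.9 dz 324.9 yaw 0.120
```

View pics/g11.png

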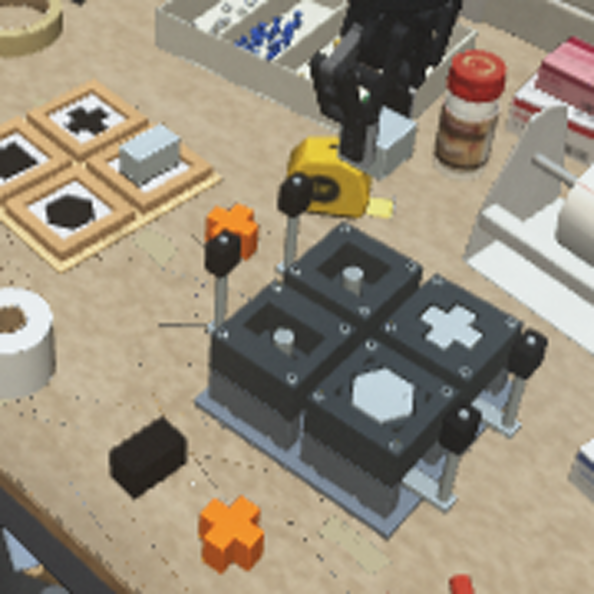

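```bash
python3 -m crank '[{"hand":1,"dx":-5,"dy":0,"dz":20,"yaw":0},{"hand":1,"dx":-10,"dy":0,"dz":55,"yaw":0.02},{"hand":1,"dx":-15,"dy":0,"dz":90,"yaw":0.04},{"hand":1,"dx":-20,"dy":0,"dz":125,"yaw":0.06},{"hand":1,"dx":-25,"dy":0,"dz":160,"yaw":0.08},{"hand":1,"dx":-30,"dy":0,"dz":200,"yaw":0.1},{"hand":1,"dx":-35,"dy":0,"dz":240,"yaw":0.12},{"hand":1,"dx":-39,"dy":0,"dz":280,"yaw":0.12},{"hand":1,"dx":-39,"dy":10,"dz":310,"yaw":0.12},{"hand":1,"dx":-39,"dy":24,"dz":325,"yaw":0.12},{"hand":1,"dx":-39,"dy":24,"dz":325,"yaw":0.12},{"hand":1,"dx":-39,"dy":24,"dz":325,"yaw":0.12}]'
python3 -c "
from h import *
go([.5233,.2058,.05],-4.1)"
```

```text
clock: 17.67
position: [0.5199, 0.2073, 0.1531]
tool_rot: [-1.572, 0.002, -0.069]
force: [-0.2, -0.4, -0.5]
grip_width: 0.0349
t 17.67 pos [0.5199 0.2073 0.1531] yaw -3.94 w 0.0349
dx 3.7 dy 103.1 dz -1.1 yaw 0.003
```

```bash
python3 -m crank '[{"hand":1,"dx":3.7,"dy":30,"dz":-1,"yaw":0},{"hand":1,"dx":3.7,"dy":60,"dz":-1,"yaw":0},{"hand":1,"dx":3.7,"dy":80,"dz":-1,"yaw":0},{"hand":1,"dx":3.7,"dy":95,"dz":-1,"yaw":0},{"hand":1,"dx":3.7,"dy":100,"dz":-1,"yaw":0},{"hand":1,"dx":3.7,"dy":100,"dz":-1,"yaw":0},{"hand":1,"dx":3.7,"dy":100,"dz":-1,"yaw":0}]'
python3 -c "
from h import *
go([.5233,.2058,.0195],-4.1)
crop(bot.grab_frame('scene'),180,130,330,250,5,'g12.png')"
```

```text
clock: 18.25
position: [0.5248, 0.2052, 0.0548]
tool_rot: [-1.571, -0.001, -0.071]
force: [1.2, -0.9, -0.3]
grip_width: 0.0347
t 18.25 pos [0.5248 0.2052 0.0548] yaw -4.08 w 0.0347
dx -1.6 dy 35.3 dz 0.5 yaw 0.000
```

View pics/g12.png

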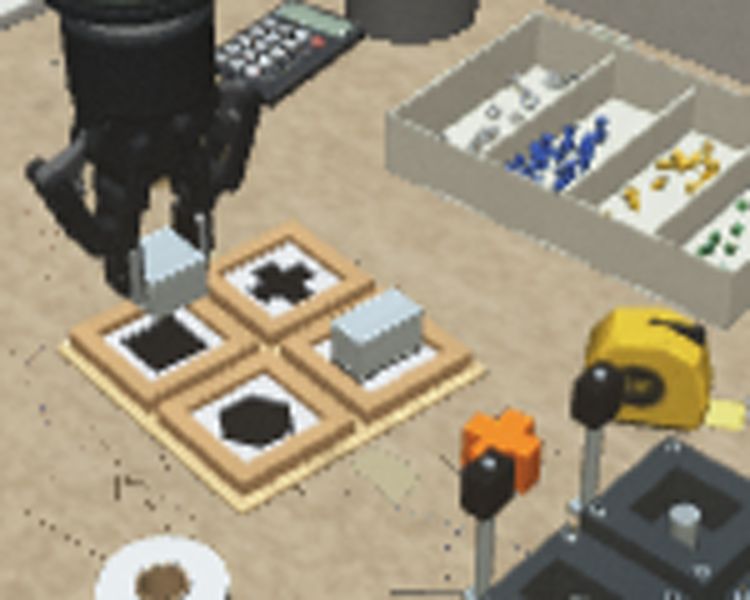

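```bash
python3 -m crank '[{"hand":1,"dx":-1.5,"dy":14,"dz":0.5,"yaw":0},{"hand":1,"dx":-1.5,"dy":24,"dz":0.5,"yaw":0},{"hand":1,"dx":-1.5,"dy":29,"dz":0.5,"yaw":0},{"hand":1,"dx":-1.5,"dy":32,"dz":0.5,"yaw":0},{"hand":1,"dx":-1.5,"dy":34,"dz":0.5,"yaw":0},{"hand":1,"dx":-1.5,"dy":35,"dz":0.5,"yaw":0},{"hand":1,"dx":-1.5,"dy":35,"dz":0.5,"yaw":0},{"hand":1,"dx":-1.5,"dy":35,"dz":0.5,"yaw":0}]'
python3 -c "
from h import *
go([.5233,.2058,.0190],-4.1)"
```

```text
clock: 18.97
position: [0.523, 0.2065, 0.0194]
tool_rot: [-1.571, -0.0, -0.07]
force: [-2.6, 0.2, 4.8]
grip_width: 0.0346
t 18.97 pos [0.523  0.2065 0.0194] yaw -4.02 w 0.0346
dx 0.4 dy 0.4 dz -0.6 yaw 0.001
```

```bash
python3 -m crank '[{"hand":0.15,"dx":0,"dy":0,"dz":0,"yaw":0},{"hand":0.15,"dx":0,"dy":0,"dz":0,"yaw":0},{"hand":0.15,"dx":0,"dy":0,"dz":0,"yaw":0},{"hand":0.15,"dx":0,"dy":0,"dz":0,"yaw":0},{"hand":0.15,"dx":0,"dy":-20,"dz":0,"yaw":0},{"hand":0.15,"dx":0,"dy":-60,"dz":0,"yaw":0},{"hand":0.15,"dx":0,"dy":-100,"dz":0,"yaw":0},{"hand":0.15,"dx":0,"dy":-140,"dz":0,"yaw":0},{"hand":0.15,"dx":0,"dy":-160,"dz":0,"yaw":0},{"hand":0.15,"dx":0,"dy":-160,"dz":0,"yaw":0}]'
python3 -c "
from h import *
go([.583,-.2507,.18],3.1)
crop(bot.grab_frame('scene'),180,130,330,250,5,'g13.png')
c3,_=ld('w3')
for p in ((355,240),(393,65),(410,60),(310,190),(334,200)): print(p,[onz('wrist',p,z,c3).round(3) for z in (0.,.08)])
"
```

```text
clock: 19.8
position: [0.5246, 0.2072, 0.1834]
tool_rot: [-1.567, -0.005, -0.07]
force: [1.3, 0.8, 0.8]
grip_width: 0.0725
t 19.80 pos [0.5246 0.2072 0.1834] yaw -4.03 w 0.0725
dx 90.4 dy 2.2 dz -452.7 yaw -0.124
(355, 240) [array([ 0.69 , -0.379,  0.   ]), array([ 0.657, -0.342,  0.08 ])]
(393, 65) [array([ 0.702, -0.136,  0.   ]), array([ 0.666, -0.147,  0.08 ])]
(410, 60) [array([ 0.722, -0.129,  0.   ]), array([ 0.683, -0.142,  0.08 ])]
(310, 190) [array([ 0.615, -0.305, -0.   ]), array([ 0.597, -0.283,  0.08 ])]
(334, 200) [array([ 0.651, -0.318,  0.   ]), array([ 0.626, -0.293,  0.08 ])]
```

View pics/g13.png

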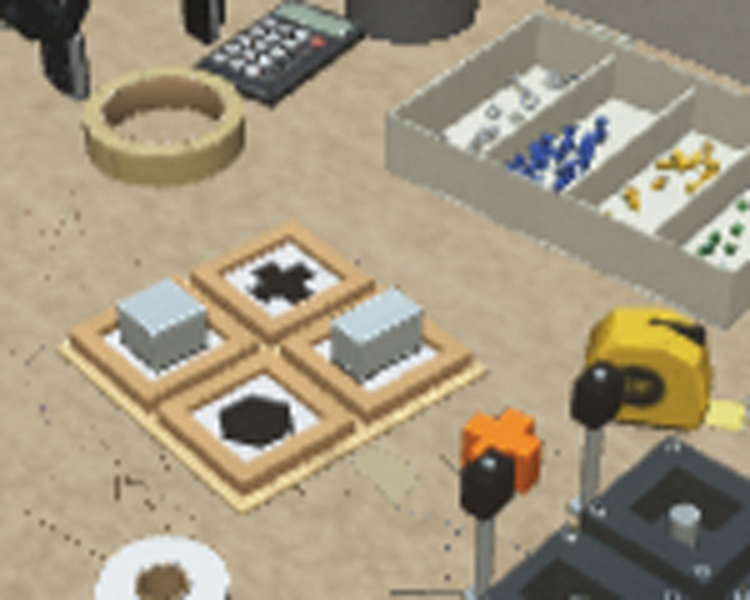

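```bash
python3 -m crank '[{"hand":0.3,"dx":8,"dy":0,"dz":-38,"yaw":-0.01},{"hand":0.3,"dx":16,"dy":0,"dz":-76,"yaw":-0.02},{"hand":0.3,"dx":24,"dy":0,"dz":-114,"yaw":-0.03},{"hand":0.3,"dx":32,"dy":0,"dz":-152,"yaw":-0.04},{"hand":0.3,"dx":40,"dy":0,"dz":-190,"yaw":-0.05},{"hand":0.3,"dx":48,"dy":0,"dz":-228,"yaw":-0.06},{"hand":0.3,"dx":56,"dy":0,"dz":-266,"yaw":-0.08},{"hand":0.3,"dx":64,"dy":0,"dz":-304,"yaw":-0.1},{"hand":0.3,"dx":72,"dy":0,"dz":-342,"yaw":-0.12},{"hand":0.3,"dx":80,"dy":0,"dz":-380,"yaw":-0.124},{"hand":0.3,"dx":88,"dy":0,"dz":-418,"yaw":-0.124},{"hand":0.3,"dx":90,"dy":0,"dz":-453,"yaw":-0.124}]'
python3 -m crank '[{"hand":0.3,"dx":0,"dy":30,"dz":0,"yaw":0},{"hand":0.3,"dx":0,"dy":40,"dz":0,"yaw":0},{"hand":0.3,"dx":0,"dy":40,"dz":0,"yaw":0},{"hand":0.3,"dx":0,"dy":40,"dz":0,"yaw":0}]'
python3 -c "
from h import *
go([.583,-.2507,.07],3.1)"
```

```text
clock: 20.85
position: [0.5807, -0.2538, 0.1775]
tool_rot: [-1.57, 0.001, 0.054]
force: [0.6, 0.8, -0.2]
grip_width: 0.0602
clock: 21.18
position: [0.5806, -0.2506, 0.1383]
tool_rot: [-1.57, 0.002, 0.055]
force: [-0.2, -0.3, -0.2]
grip_width: 0.0601
t 21.18 pos [ 0.5806 -0.2506  0.1383] yaw 3.15 w 0.0601
dx 2.5 dy 68.3 dz -0.3 yaw 0.001
```

```bash
python3 -m crank '[{"hand":0.3,"dx":2,"dy":20,"dz":0,"yaw":0},{"hand":0.3,"dx":2,"dy":45,"dz":0,"yaw":0},{"hand":0.3,"dx":2,"dy":60,"dz":0,"yaw":0},{"hand":0.3,"dx":2,"dy":67,"dz":0,"yaw":0},{"hand":0.3,"dx":2,"dy":67,"dz":0,"yaw":0},{"hand":0.3,"dx":2,"dy":67,"dz":0,"yaw":0},{"hand":0.3,"dx":2,"dy":67,"dz":0,"yaw":0}]'
python3 -c "
from h import *
go([.583,-.2507,.07],3.1)
crop(bot.grab_frame('scene'),260,180,400,320,4,'g14.png')"
```

```text
clock: 21.77
position: [0.5837, -0.2516, 0.0734]
tool_rot: [-1.571, -0.002, 0.054]
force: [0.1, -0.2, 0.1]
grip_width: 0.0597
t 21.77 pos [ 0.5837 -0.2516  0.0734] yaw 3.12 w 0.0597
dx -0.6 dy 3.4 dz 0.9 yaw 0.000
```

View pics/g14.png

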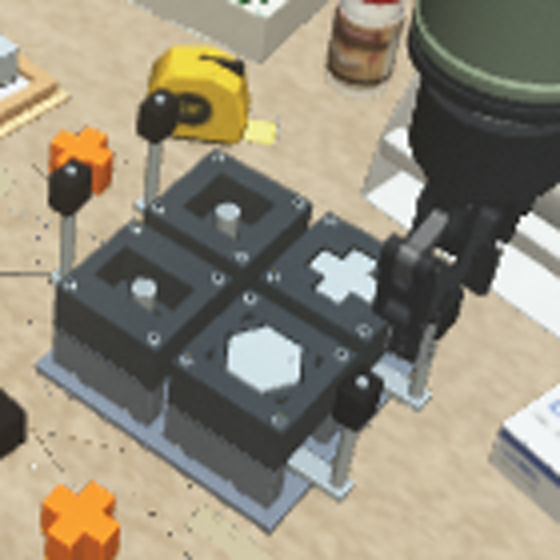

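```bash
python3 -m crank '[{"hand":1,"dx":-0.6,"dy":3,"dz":0.9,"yaw":0},{"hand":1,"dx":-0.6,"dy":3,"dz":0.9,"yaw":0},{"hand":1,"dx":-0.6,"dy":3,"dz":0.9,"yaw":0},{"hand":1,"dx":-0.6,"dy":3,"dz":0.9,"yaw":0},{"hand":1,"dx":-0.6,"dy":3,"dz":0.9,"yaw":0},{"hand":1,"dx":-0.6,"dy":3,"dz":0.9,"yaw":0},{"hand":1,"dx":-0.6,"dy":3,"dz":0.9,"yaw":0},{"hand":1,"dx":-0.6,"dy":3,"dz":0.9,"yaw":0}]' 60
python3 -m crank '[{"hand":1,"dx":0,"dy":-5,"dz":0,"yaw":0},{"hand":1,"dx":0,"dy":-10,"dz":0,"yaw":0},{"hand":1,"dx":0,"dy":-15,"dz":0,"yaw":0},{"hand":1,"dx":0,"dy":-19,"dz":0,"yaw":0},{"hand":1,"dx":0,"dy":-22,"dz":0,"yaw":0},{"hand":1,"dx":0,"dy":-24,"dz":0,"yaw":0},{"hand":1,"dx":0,"dy":-24.5,"dz":0,"yaw":0},{"hand":1,"dx":0,"dy":-24.5,"dz":0,"yaw":0}]'
python3 -m crank '[{"hand":0.15,"dx":0,"dy":0,"dz":0,"yaw":0},{"hand":0.15,"dx":0,"dy":0,"dz":0,"yaw":0},{"hand":0.15,"dx":0,"dy":0,"dz":0,"yaw":0},{"hand":0.15,"dx":0,"dy":0,"dz":0,"yaw":0},{"hand":0.15,"dx":0,"dy":0,"dz":0,"yaw":0}]'
python3 -c "
from h import *
go([.58,-.1957,.078],3.1)
crop(bot.grab_frame('scene'),210,150,390,330,3.3,'g15.png')"
```

```text
clock: 22.48
position: [0.5824, -0.2506, 0.0692]
tool_rot: [-1.571, -0.0, 0.054]
force: [0.6, 1.3, 6.1]
grip_width: 0.0213
clock: 23.15
position: [0.5823, -0.2506, 0.0934]
tool_rot: [-1.571, -0.0, 0.054]
force: [5.2, 0.5, -6.1]
grip_width: 0.0214
clock: 23.57
position: [0.5821, -0.2508, 0.0936]
tool_rot: [-1.571, 0.0, 0.054]
force: [0.2, 0.2, 0.0]
grip_width: 0.0727
t 23.57 pos [ 0.5821 -0.2508  0.0936] yaw 3.08 w 0.0727
dx 0.9 dy 15.5 dz 55.1 yaw -0.000
```

View pics/g15.png

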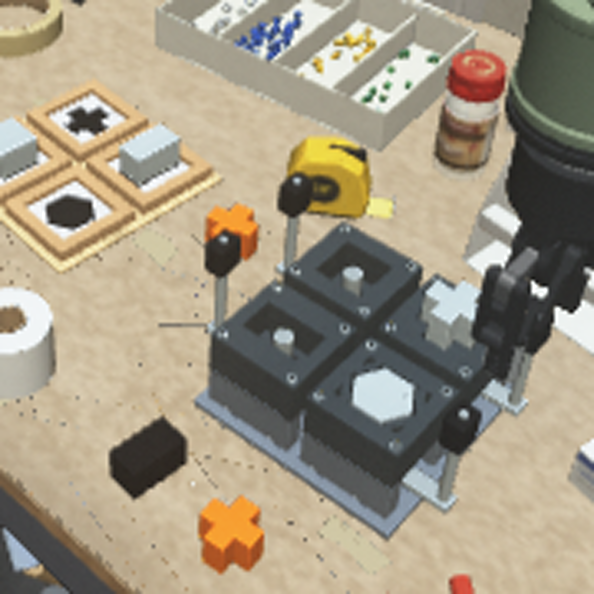

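```bash
python3 -m crank '[{"hand":0.15,"dx":0,"dy":-12,"dz":15,"yaw":0},{"hand":0.15,"dx":1,"dy":-12,"dz":40,"yaw":0},{"hand":0.15,"dx":1,"dy":0,"dz":55,"yaw":0},{"hand":0.15,"dx":1,"dy":10,"dz":55,"yaw":0},{"hand":0.15,"dx":1,"dy":15.5,"dz":55,"yaw":0},{"hand":0.15,"dx":1,"dy":15.5,"dz":55,"yaw":0},{"hand":0.15,"dx":1,"dy":15.5,"dz":55,"yaw":0},{"hand":0.15,"dx":1,"dy":15.5,"dz":55,"yaw":0}]' 60
python3 -c "
from h import *
go([.58,-.1957,.078],3.1)"
```

```text
clock: 24.28
position: [0.5802, -0.1968, 0.0782]
tool_rot: [-1.571, -0.0, 0.053]
force: [0.3, -0.8, 0.7]
grip_width: 0.0725
t 24.28 pos [ 0.5802 -0.1968  0.0782] yaw 3.02 w 0.0725
dx -0.2 dy 0.2 dz 1.1 yaw -0.001
```

```bash
python3 -m crank '[{"hand":1,"dx":0,"dy":0,"dz":1,"yaw":0},{"hand":1,"dx":0,"dy":0,"dz":1,"yaw":0},{"hand":1,"dx":0,"dy":0,"dz":1,"yaw":0},{"hand":1,"dx":0,"dy":0,"dz":1,"yaw":0},{"hand":1,"dx":0,"dy":0,"dz":1,"yaw":0},{"hand":1,"dx":0,"dy":0,"dz":1,"yaw":0},{"hand":1,"dx":0,"dy":0,"dz":1,"yaw":0}]' 60
python3 -m crank '[{"hand":1,"dx":0,"dy":-10,"dz":0,"yaw":0},{"hand":1,"dx":0,"dy":-30,"dz":0,"yaw":0},{"hand":1,"dx":0,"dy":-60,"dz":0,"yaw":0},{"hand":1,"dx":0,"dy":-100,"dz":0,"yaw":0},{"hand":1,"dx":0,"dy":-100,"dz":0,"yaw":0}]' 60
python3 -c "
from h import *
go([.6071,.1998,.16],-4.1)
crop(bot.grab_frame('scene'),210,150,390,330,3.3,'g16.png')"
```

```text
clock: 24.87
position: [0.5803, -0.1948, 0.0781]
tool_rot: [-1.571, -0.0, 0.054]
force: [-0.3, -0.5, 3.4]
grip_width: 0.0386
clock: 25.28
position: [0.5824, -0.196, 0.1848]
tool_rot: [-1.573, -0.008, 0.053]
force: [1.3, -0.5, -0.2]
grip_width: 0.0383
t 25.28 pos [ 0.5824 -0.196   0.1848] yaw 3.05 w 0.0383
dx 45.5 dy 24.3 dz 394.0 yaw 0.125
```

View pics/g16.png

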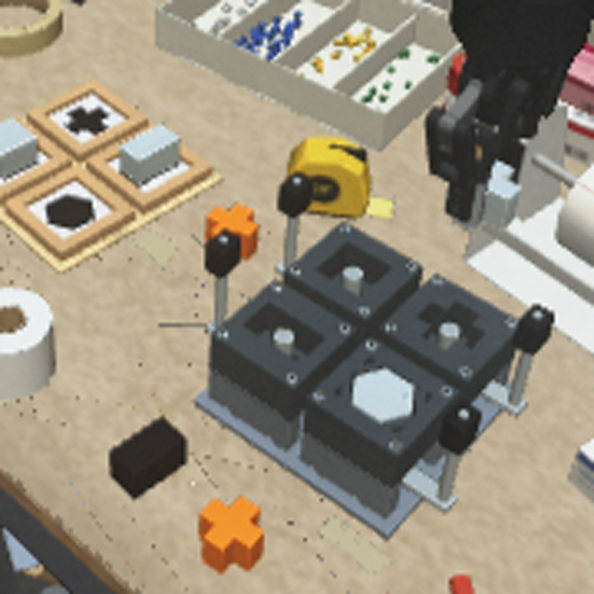

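```bash
python3 -m crank '[{"hand":1,"dx":4,"dy":0,"dz":20,"yaw":0},{"hand":1,"dx":8,"dy":0,"dz":58,"yaw":0.02},{"hand":1,"dx":12,"dy":0,"dz":96,"yaw":0.04},{"hand":1,"dx":16,"dy":0,"dz":134,"yaw":0.06},{"hand":1,"dx":20,"dy":0,"dz":172,"yaw":0.08},{"hand":1,"dx":24,"dy":0,"dz":210,"yaw":0.1},{"hand":1,"dx":28,"dy":0,"dz":248,"yaw":0.12},{"hand":1,"dx":32,"dy":0,"dz":286,"yaw":0.125},{"hand":1,"dx":38,"dy":0,"dz":324,"yaw":0.125},{"hand":1,"dx":45,"dy":0,"dz":362,"yaw":0.125},{"hand":1,"dx":45,"dy":12,"dz":394,"yaw":0.125},{"hand":1,"dx":45,"dy":24,"dz":394,"yaw":0.125}]'
python3 -m crank '[{"hand":1,"dx":0,"dy":0,"dz":0,"yaw":0},{"hand":1,"dx":0,"dy":0,"dz":0,"yaw":0}]'
python3 -c "
from h import *
go([.6071,.1998,.05],-4.1)"
```

```text
clock: 26.33
position: [0.6025, 0.2094, 0.1527]
tool_rot: [-1.568, 0.001, -0.063]
force: [-0.4, 1.5, -2.2]
grip_width: 0.0383
clock: 26.5
position: [0.6032, 0.2004, 0.1531]
tool_rot: [-1.572, 0.002, -0.071]
force: [0.6, -0.4, -0.7]
grip_width: 0.0387
t 26.50 pos [0.6032 0.2004 0.1531] yaw -4.08 w 0.0387
dx 4.1 dy 103.1 dz -0.1 yaw 0.000
```

```bash
python3 -m crank '[{"hand":1,"dx":3,"dy":30,"dz":0,"yaw":0},{"hand":1,"dx":3,"dy":60,"dz":0,"yaw":0},{"hand":1,"dx":3,"dy":80,"dz":0,"yaw":0},{"hand":1,"dx":3,"dy":95,"dz":0,"yaw":0},{"hand":1,"dx":3,"dy":100,"dz":0,"yaw":0},{"hand":1,"dx":3,"dy":100,"dz":0,"yaw":0},{"hand":1,"dx":3,"dy":100,"dz":0,"yaw":0}]'
python3 -c "
from h import *
go([.6071,.1998,.0192],-4.1)
crop(bot.grab_frame('scene'),180,130,330,250,5,'g17.png')"
```

```text
clock: 27.08
position: [0.6075, 0.2001, 0.055]
tool_rot: [-1.571, -0.001, -0.072]
force: [-0.0, -0.2, -0.5]
grip_width: 0.0389
t 27.08 pos [0.6075 0.2001 0.055 ] yaw -4.13 w 0.0389
dx -0.4 dy 35.8 dz -0.4 yaw -0.001
```

View pics/g17.png

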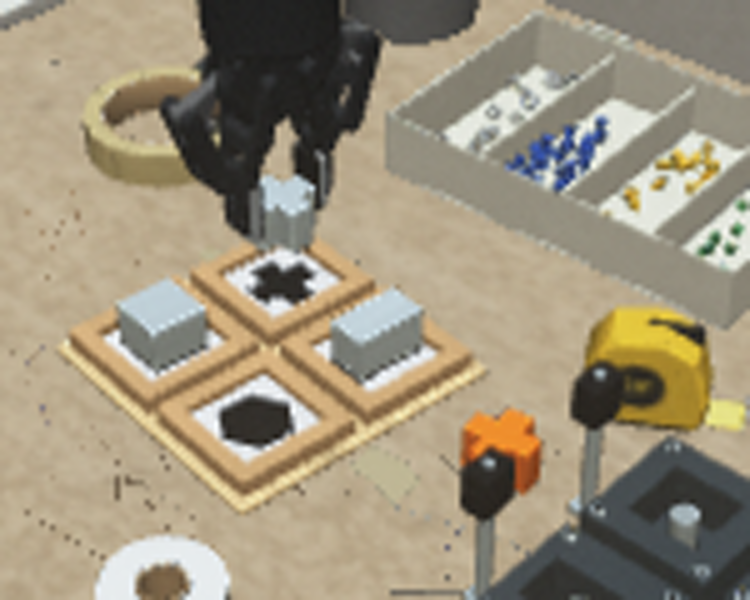

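```bash
python3 -m crank '[{"hand":1,"dx":-0.5,"dy":14,"dz":-0.5,"yaw":0},{"hand":1,"dx":-0.5,"dy":24,"dz":-0.5,"yaw":0},{"hand":1,"dx":-0.5,"dy":29,"dz":-0.5,"yaw":0},{"hand":1,"dx":-0.5,"dy":32,"dz":-0.5,"yaw":0},{"hand":1,"dx":-0.5,"dy":34,"dz":-0.5,"yaw":0},{"hand":1,"dx":-0.5,"dy":35,"dz":-0.5,"yaw":0},{"hand":1,"dx":-0.5,"dy":35.5,"dz":-0.5,"yaw":0},{"hand":1,"dx":-0.5,"dy":35.5,"dz":-0.5,"yaw":0}]'
python3 -c "
from h import *
go([.6071,.1998,.0190],-4.1)"
```

```text
clock: 27.8
position: [0.6062, 0.2004, 0.0196]
tool_rot: [-1.57, 0.0, -0.071]
force: [-9.1, -1.4, 19.0]
grip_width: 0.0386
t 27.80 pos [0.6062 0.2004 0.0196] yaw -4.08 w 0.0386
dx 1.0 dy 0.6 dz -0.5 yaw 0.000
```

Contact at the expected height. Release, rise and head for the hex grip.

```bash
python3 -m crank '[{"hand":0.3,"dx":0,"dy":-0.4,"dz":0,"yaw":0},{"hand":0.3,"dx":0,"dy":-0.4,"dz":0,"yaw":0},{"hand":0.3,"dx":0,"dy":-0.4,"dz":0,"yaw":0},{"hand":0.3,"dx":0,"dy":-0.4,"dz":0,"yaw":0},{"hand":0.3,"dx":0,"dy":-20,"dz":0,"yaw":0},{"hand":0.3,"dx":0,"dy":-60,"dz":0,"yaw":0},{"hand":0.3,"dx":0,"dy":-100,"dz":0,"yaw":0},{"hand":0.3,"dx":0,"dy":-140,"dz":0,"yaw":0},{"hand":0.3,"dx":0,"dy":-160,"dz":0,"yaw":0},{"hand":0.3,"dx":0,"dy":-160,"dz":0,"yaw":0}]'
python3 -c "
from h import *
go([.5029,-.2549,.18],3.1)
crop(bot.grab_frame('scene'),180,130,330,250,5,'g18.png')"
```

```text
clock: 28.63
position: [0.6083, 0.2009, 0.1834]
tool_rot: [-1.568, -0.006, -0.071]
force: [-0.3, 0.3, 0.3]
grip_width: 0.0597
t 28.63 pos [0.6083 0.2009 0.1834] yaw -4.08 w 0.0597
dx -72.8 dy 1.5 dz -462.2 yaw -0.125
```

View pics/g18.png

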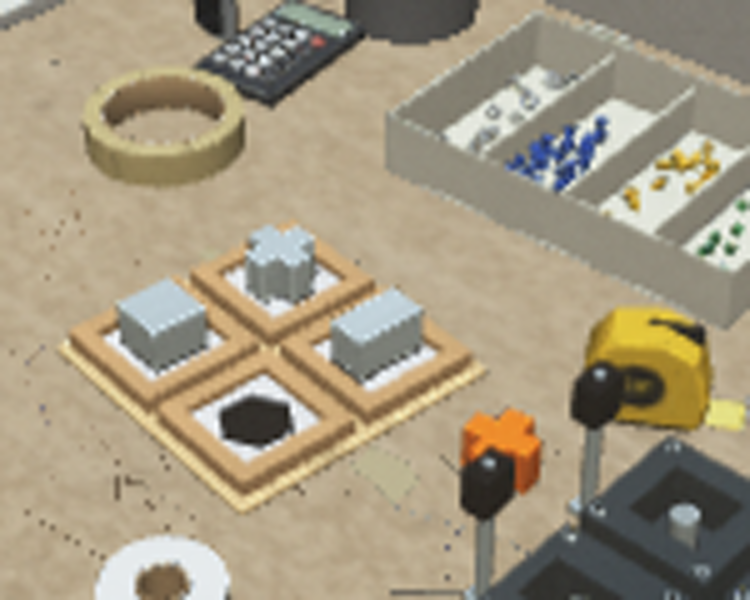

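```bash
python3 -m crank '[{"hand":0.3,"dx":-6,"dy":0,"dz":-38,"yaw":-0.01},{"hand":0.3,"dx":-12,"dy":0,"dz":-76,"yaw":-0.02},{"hand":0.3,"dx":-18,"dy":0,"dz":-114,"yaw":-0.03},{"hand":0.3,"dx":-24,"dy":0,"dz":-152,"yaw":-0.04},{"hand":0.3,"dx":-30,"dy":0,"dz":-190,"yaw":-0.05},{"hand":0.3,"dx":-36,"dy":0,"dz":-228,"yaw":-0.06},{"hand":0.3,"dx":-42,"dy":0,"dz":-266,"yaw":-0.08},{"hand":0.3,"dx":-48,"dy":0,"dz":-304,"yaw":-0.1},{"hand":0.3,"dx":-54,"dy":0,"dz":-342,"yaw":-0.12},{"hand":0.3,"dx":-60,"dy":0,"dz":-380,"yaw":-0.125},{"hand":0.3,"dx":-66,"dy":0,"dz":-418,"yaw":-0.125},{"hand":0.3,"dx":-73,"dy":0,"dz":-456,"yaw":-0.125}]'
python3 -m crank '[{"hand":0.3,"dx":0,"dy":20,"dz":-6,"yaw":0},{"hand":0.3,"dx":0,"dy":40,"dz":-6,"yaw":0},{"hand":0.3,"dx":0,"dy":40,"dz":-6,"yaw":0},{"hand":0.3,"dx":0,"dy":40,"dz":-6,"yaw":0},{"hand":0.3,"dx":0,"dy":40,"dz":-6,"yaw":0}]'
python3 -c "
from h import *
go([.5029,-.2549,.07],3.1)"
```

```text
clock: 29.68
position: [0.5002, -0.2507, 0.1776]
tool_rot: [-1.57, 0.001, 0.054]
force: [1.0, 0.7, 0.3]
grip_width: 0.0598
clock: 30.1
position: [0.5017, -0.2549, 0.1388]
tool_rot: [-1.571, 0.0, 0.055]
force: [-0.3, -0.2, 0.4]
grip_width: 0.0597
t 30.10 pos [ 0.5017 -0.2549  0.1388] yaw 3.13 w 0.0597
dx 1.2 dy 68.8 dz -0.1 yaw 0.000
```

```bash
python3 -m crank '[{"hand":0.3,"dx":1,"dy":20,"dz":0,"yaw":0},{"hand":0.3,"dx":1,"dy":45,"dz":0,"yaw":0},{"hand":0.3,"dx":1,"dy":60,"dz":0,"yaw":0},{"hand":0.3,"dx":1,"dy":68.5,"dz":0,"yaw":0},{"hand":0.3,"dx":1,"dy":68.5,"dz":0,"yaw":0},{"hand":0.3,"dx":1,"dy":68.5,"dz":0,"yaw":0},{"hand":0.3,"dx":1,"dy":68.5,"dz":0,"yaw":0}]'
python3 -c "
from h import *
go([.5029,-.2549,.07],3.1)
crop(bot.grab_frame('scene'),260,180,400,320,4,'g19.png')"
```

```text
clock: 30.68
position: [0.5031, -0.2553, 0.0712]
tool_rot: [-1.571, -0.001, 0.054]
force: [0.1, -0.2, -0.4]
grip_width: 0.0595
t 30.68 pos [ 0.5031 -0.2553  0.0712] yaw 3.10 w 0.0595
dx -0.2 dy 1.2 dz 0.4 yaw 0.000
```

View pics/g19.png

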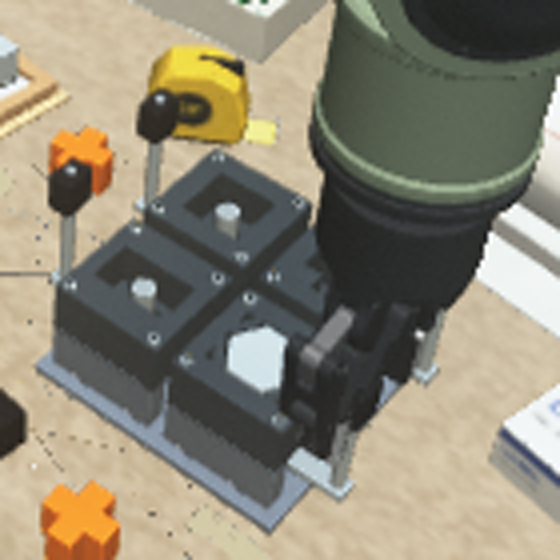

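```bash
python3 -m crank '[{"hand":1,"dx":0,"dy":1,"dz":0.4,"yaw":0},{"hand":1,"dx":0,"dy":1,"dz":0.4,"yaw":0},{"hand":1,"dx":0,"dy":1,"dz":0.4,"yaw":0},{"hand":1,"dx":0,"dy":1,"dz":0.4,"yaw":0},{"hand":1,"dx":0,"dy":1,"dz":0.4,"yaw":0},{"hand":1,"dx":0,"dy":1,"dz":0.4,"yaw":0},{"hand":1,"dx":0,"dy":1,"dz":0.4,"yaw":0},{"hand":1,"dx":0,"dy":1,"dz":0.4,"yaw":0}]' 60
python3 -m crank '[{"hand":1,"dx":0,"dy":-5,"dz":0,"yaw":0},{"hand":1,"dx":0,"dy":-10,"dz":0,"yaw":0},{"hand":1,"dx":0,"dy":-15,"dz":0,"yaw":0},{"hand":1,"dx":0,"dy":-19,"dz":0,"yaw":0},{"hand":1,"dx":0,"dy":-22,"dz":0,"yaw":0},{"hand":1,"dx":0,"dy":-24,"dz":0,"yaw":0},{"hand":1,"dx":0,"dy":-24.5,"dz":0,"yaw":0},{"hand":1,"dx":0,"dy":-24.5,"dz":0,"yaw":0}]'
python3 -m crank '[{"hand":0.15,"dx":0,"dy":0,"dz":0,"yaw":0},{"hand":0.15,"dx":0,"dy":0,"dz":0,"yaw":0},{"hand":0.15,"dx":0,"dy":0,"dz":0,"yaw":0},{"hand":0.15,"dx":0,"dy":0,"dz":0,"yaw":0},{"hand":0.15,"dx":0,"dy":0,"dz":0,"yaw":0}]'
python3 -c "
from h import *
go([.4999,-.1999,.078],3.1)
crop(bot.grab_frame('scene'),210,150,390,330,3.3,'g20.png')"
```

```text
clock: 31.4
position: [0.5026, -0.2548, 0.0693]
tool_rot: [-1.571, -0.0, 0.054]
force: [-1.3, 1.4, 5.8]
grip_width: 0.0207
clock: 32.07
position: [0.5025, -0.2547, 0.0935]
tool_rot: [-1.571, -0.0, 0.054]
force: [2.1, -0.1, -4.3]
grip_width: 0.0209
clock: 32.48
position: [0.5024, -0.2548, 0.0935]
tool_rot: [-1.571, -0.0, 0.054]
force: [0.7, -0.5, 1.1]
grip_width: 0.0726
t 32.48 pos [ 0.5024 -0.2548  0.0935] yaw 3.08 w 0.0726
dx 0.5 dy 15.5 dz 55.0 yaw -0.000
```

View pics/g20.png

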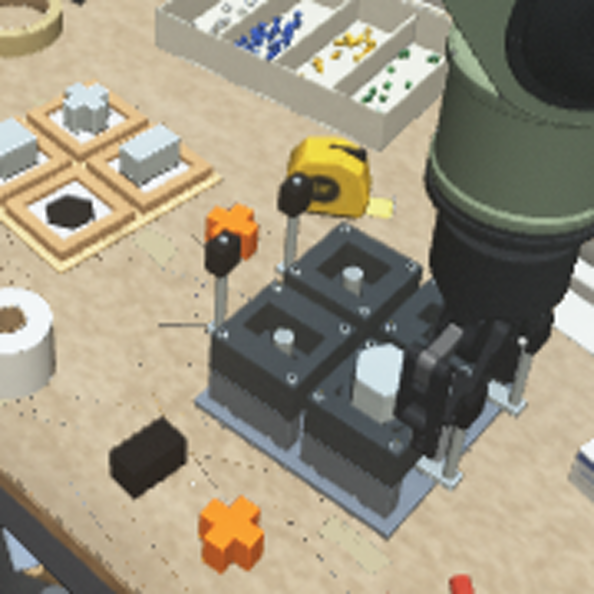

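```bash
python3 -m crank '[{"hand":0.15,"dx":0,"dy":-12,"dz":15,"yaw":0},{"hand":0.15,"dx":0.5,"dy":-12,"dz":40,"yaw":0},{"hand":0.15,"dx":0.5,"dy":0,"dz":55,"yaw":0},{"hand":0.15,"dx":0.5,"dy":10,"dz":55,"yaw":0},{"hand":0.15,"dx":0.5,"dy":15.5,"dz":55,"yaw":0},{"hand":0.15,"dx":0.5,"dy":15.5,"dz":55,"yaw":0},{"hand":0.15,"dx":0.5,"dy":15.5,"dz":55,"yaw":0},{"hand":0.15,"dx":0.5,"dy":15.5,"dz":55,"yaw":0}]' 60
python3 -c "
from h import *
go([.4999,-.1999,.078],3.1)"
```

```text
clock: 33.2
position: [0.5, -0.2008, 0.0782]
tool_rot: [-1.571, -0.0, 0.053]
force: [0.0, -0.8, 0.3]
grip_width: 0.0728
t 33.20 pos [ 0.5    -0.2008  0.0782] yaw 3.02 w 0.0728
dx -0.0 dy 0.2 dz 0.9 yaw -0.001
```

```bash
python3 -m crank '[{"hand":1,"dx":0,"dy":0,"dz":1,"yaw":0},{"hand":1,"dx":0,"dy":0,"dz":1,"yaw":0},{"hand":1,"dx":0,"dy":0,"dz":1,"yaw":0},{"hand":1,"dx":0,"dy":0,"dz":1,"yaw":0},{"hand":1,"dx":0,"dy":0,"dz":1,"yaw":0},{"hand":1,"dx":0,"dy":0,"dz":1,"yaw":0},{"hand":1,"dx":0,"dy":0,"dz":1,"yaw":0}]' 60
python3 -m crank '[{"hand":1,"dx":0,"dy":-10,"dz":0,"yaw":0},{"hand":1,"dx":0,"dy":-30,"dz":0,"yaw":0},{"hand":1,"dx":0,"dy":-60,"dz":0,"yaw":0},{"hand":1,"dx":0,"dy":-100,"dz":0,"yaw":0},{"hand":1,"dx":0,"dy":-100,"dz":0,"yaw":0}]' 60
python3 -c "
from h import *
go([.5173,.122,.16],25.9)
crop(bot.grab_frame('scene'),210,150,390,330,3.3,'g21.png')"
```

```text
clock: 33.78
position: [0.5, -0.1989, 0.0781]
tool_rot: [-1.571, -0.0, 0.054]
force: [0.1, -0.1, 3.1]
grip_width: 0.0365
clock: 34.2
position: [0.5019, -0.2001, 0.1842]
tool_rot: [-1.573, -0.007, 0.053]
force: [1.2, 0.2, 0.1]
grip_width: 0.0361
t 34.20 pos [ 0.5019 -0.2001  0.1842] yaw 3.04 w 0.0361
dx 32.3 dy 23.7 dz 320.9 yaw -0.399
```

View pics/g21.png

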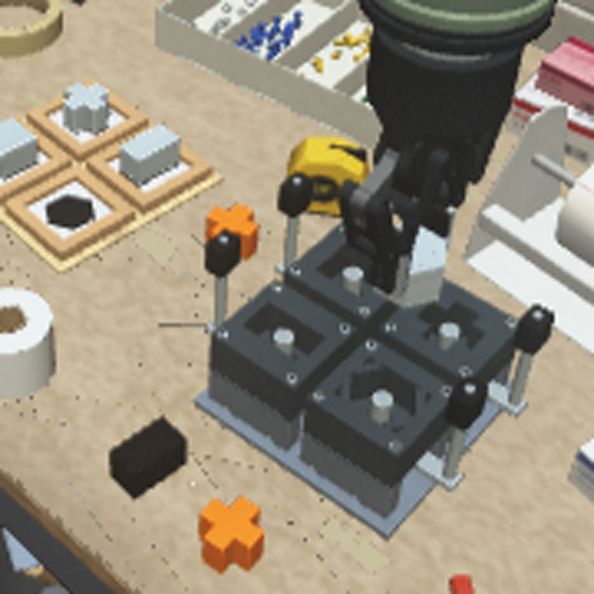

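```bash
python3 -m crank '[{"hand":1,"dx":4,"dy":0,"dz":20,"yaw":-0.03},{"hand":1,"dx":8,"dy":0,"dz":58,"yaw":-0.07},{"hand":1,"dx":12,"dy":0,"dz":96,"yaw":-0.12},{"hand":1,"dx":16,"dy":0,"dz":134,"yaw":-0.17},{"hand":1,"dx":20,"dy":0,"dz":172,"yaw":-0.22},{"hand":1,"dx":24,"dy":0,"dz":210,"yaw":-0.27},{"hand":1,"dx":28,"dy":0,"dz":248,"yaw":-0.32},{"hand":1,"dx":32,"dy":0,"dz":286,"yaw":-0.37},{"hand":1,"dx":32,"dy":0,"dz":321,"yaw":-0.4},{"hand":1,"dx":32,"dy":12,"dz":321,"yaw":-0.4},{"hand":1,"dx":32,"dy":24,"dz":321,"yaw":-0.4},{"hand":1,"dx":32,"dy":24,"dz":321,"yaw":-0.4}]'
python3 -m crank '[{"hand":1,"dx":0,"dy":20,"dz":0,"yaw":0},{"hand":1,"dx":0,"dy":20,"dz":0,"yaw":0},{"hand":1,"dx":0,"dy":20,"dz":0,"yaw":0}]'
python3 -c "
from h import *
go([.5173,.122,.05],25.9)"
```

```text
clock: 35.25
position: [0.5131, 0.1238, 0.152]
tool_rot: [-1.571, 0.004, 0.455]
force: [-0.5, -0.9, -0.8]
grip_width: 0.0366
clock: 35.5
position: [0.5141, 0.1229, 0.1339]
tool_rot: [-1.571, 0.002, 0.453]
force: [-0.5, 0.6, -0.6]
grip_width: 0.0366
t 35.50 pos [0.5141 0.1229 0.1339] yaw 25.97 w 0.0366
dx 2.6 dy 83.9 dz -2.2 yaw 0.001
```

```bash
python3 -m crank '[{"hand":1,"dx":1.5,"dy":30,"dz":-1.5,"yaw":0},{"hand":1,"dx":1.5,"dy":60,"dz":-1.5,"yaw":0},{"hand":1,"dx":1.5,"dy":75,"dz":-1.5,"yaw":0},{"hand":1,"dx":1.5,"dy":82,"dz":-1.5,"yaw":0},{"hand":1,"dx":1.5,"dy":82,"dz":-1.5,"yaw":0},{"hand":1,"dx":1.5,"dy":82,"dz":-1.5,"yaw":0},{"hand":1,"dx":1.5,"dy":82,"dz":-1.5,"yaw":0}]'
python3 -c "
from h import *
go([.5173,.122,.0192],25.9)
crop(bot.grab_frame('scene'),180,130,330,250,5,'g22.png')"
```

```text
clock: 36.08
position: [0.5174, 0.1229, 0.0533]
tool_rot: [-1.571, -0.002, 0.454]
force: [-0.8, -0.1, -1.2]
grip_width: 0.0365
t 36.08 pos [0.5174 0.1229 0.0533] yaw 26.00 w 0.0365
dx -0.5 dy 34.1 dz -0.8 yaw 0.002
```

View pics/g22.png

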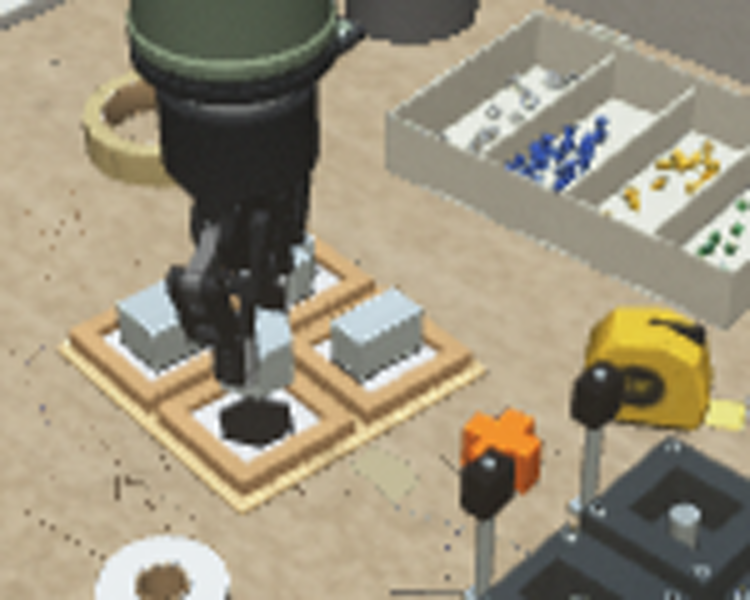

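```bash
python3 -m crank '[{"hand":1,"dx":-0.5,"dy":13,"dz":-0.8,"yaw":0},{"hand":1,"dx":-0.5,"dy":23,"dz":-0.8,"yaw":0},{"hand":1,"dx":-0.5,"dy":28,"dz":-0.8,"yaw":0},{"hand":1,"dx":-0.5,"dy":31,"dz":-0.8,"yaw":0},{"hand":1,"dx":-0.5,"dy":33,"dz":-0.8,"yaw":0},{"hand":1,"dx":-0.5,"dy":34,"dz":-0.8,"yaw":0},{"hand":1,"dx":-0.5,"dy":34,"dz":-0.8,"yaw":0}]'
python3 -c "
from h import *
go([.5173,.122,.0190],25.9)"
```

```text
clock: 36.72
position: [0.5164, 0.1218, 0.0194]
tool_rot: [-1.57, -0.0, 0.454]
force: [-11.7, -1.6, 33.5]
grip_width: 0.0367
t 36.72 pos [0.5164 0.1218 0.0194] yaw 25.99 w 0.0367
dx 0.9 dy 0.4 dz -0.2 yaw 0.002
```

```bash
python3 -m crank '[{"hand":0.3,"dx":0,"dy":-1,"dz":0,"yaw":0},{"hand":0.3,"dx":0,"dy":-1,"dz":0,"yaw":0},{"hand":0.3,"dx":0,"dy":-1,"dz":0,"yaw":0},{"hand":0.3,"dx":0,"dy":-1,"dz":0,"yaw":0},{"hand":0.3,"dx":0,"dy":-20,"dz":0,"yaw":0},{"hand":0.3,"dx":0,"dy":-60,"dz":0,"yaw":0},{"hand":0.3,"dx":0,"dy":-100,"dz":0,"yaw":0},{"hand":0.3,"dx":0,"dy":-140,"dz":0,"yaw":0},{"hand":0.3,"dx":0,"dy":-160,"dz":0,"yaw":0},{"hand":0.3,"dx":0,"dy":-160,"dz":0,"yaw":0}]'
python3 -c "
from h import *
go([.4925,-.065,.15],3.1)
crop(bot.grab_frame('scene'),180,130,330,250,5,'g23.png')"
```

```text
clock: 37.55
position: [0.5184, 0.1223, 0.1822]
tool_rot: [-1.571, -0.006, 0.454]
force: [0.3, 0.4, 0.5]
grip_width: 0.0597
t 37.55 pos [0.5184 0.1223 0.1822] yaw 26.00 w 0.0597
dx -105.5 dy 31.6 dz -157.0 yaw 0.400
```

View pics/g23.png

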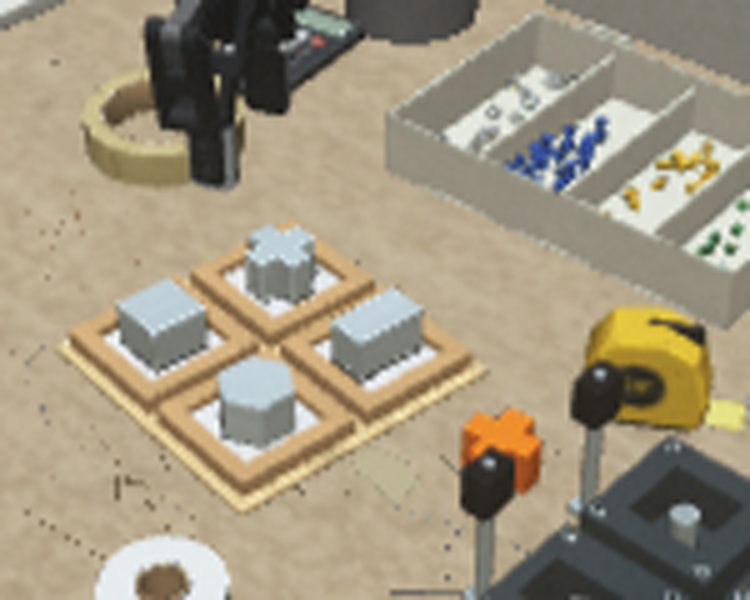

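All four blocks are in their compartments. Now I press the rods down with shut fingers, bar first.

```bash
python3 -m crank '[{"hand":1,"dx":-15,"dy":0,"dz":-22,"yaw":0.05},{"hand":1,"dx":-35,"dy":0,"dz":-52,"yaw":0.13},{"hand":1,"dx":-55,"dy":0,"dz":-82,"yaw":0.21},{"hand":1,"dx":-75,"dy":0,"dz":-112,"yaw":0.29},{"hand":1,"dx":-95,"dy":0,"dz":-142,"yaw":0.37},{"hand":1,"dx":-105.5,"dy":10,"dz":-157,"yaw":0.4},{"hand":1,"dx":-105.5,"dy":28,"dz":-157,"yaw":0.4},{"hand":1,"dx":-105.5,"dy":28,"dz":-157,"yaw":0.4},{"hand":1,"dx":-105.5,"dy":28,"dz":-157,"yaw":0.4},{"hand":1,"dx":-105.5,"dy":28,"dz":-157,"yaw":0.4}]'
python3 -c "
from h import *
go([.4925,-.065,.1],3.1)"
```

```text
clock: 38.43
position: [0.4905, -0.065, 0.1499]
tool_rot: [-1.571, 0.001, 0.055]
force: [-0.3, -0.1, 0.3]
grip_width: -0.0003
t 38.43 pos [ 0.4905 -0.065   0.1499] yaw 3.15 w -0.0003
dx 2.0 dy 49.9 dz -0.1 yaw 0.001
```

```bash
python3 -m crank '[{"hand":1,"dx":1.5,"dy":15,"dz":0,"yaw":0},{"hand":1,"dx":1.5,"dy":24,"dz":0,"yaw":0},{"hand":1,"dx":1.5,"dy":30,"dz":0,"yaw":0},{"hand":1,"dx":1.5,"dy":36,"dz":0,"yaw":0},{"hand":1,"dx":1.5,"dy":42,"dz":0,"yaw":0},{"hand":1,"dx":1.5,"dy":46,"dz":0,"yaw":0},{"hand":1,"dx":1.5,"dy":49,"dz":0,"yaw":0},{"hand":1,"dx":1.5,"dy":50,"dz":0,"yaw":0},{"hand":1,"dx":1.5,"dy":50,"dz":0,"yaw":0}]'
python3 -c "
from h import *
go([.4925,-.065,.1],3.1)
crop(bot.grab_frame('scene'),210,150,390,330,3.3,'g24.png')"
```

```text
clock: 39.18
position: [0.4922, -0.065, 0.1001]
tool_rot: [-1.57, -0.0, 0.055]
force: [0.6, 0.2, 1.4]
grip_width: -0.0
t 39.18 pos [ 0.4922 -0.065   0.1001] yaw 3.12 w -0.0000
dx 0.3 dy 0.1 dz 0.0 yaw 0.000
```

View pics/g24.png

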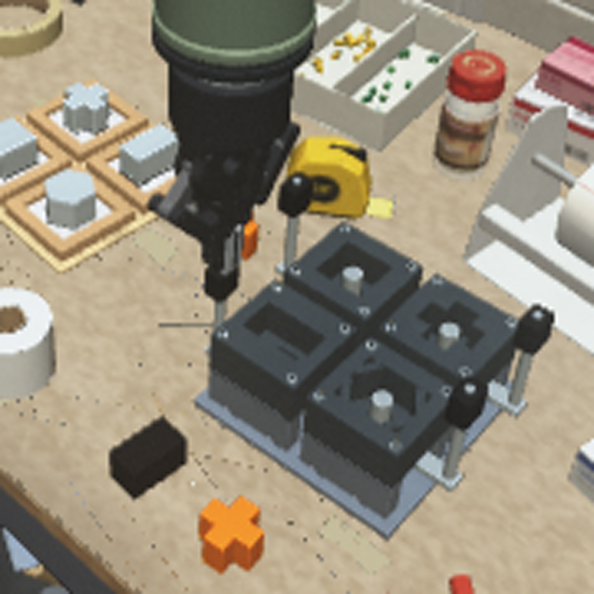

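```bash
python3 -m crank '[{"hand":1,"dx":0,"dy":0.5,"dz":0,"yaw":0},{"hand":1,"dx":0,"dy":1,"dz":0,"yaw":0},{"hand":1,"dx":0,"dy":1,"dz":0,"yaw":0},{"hand":1,"dx":0,"dy":1,"dz":0,"yaw":0}]'
python3 -m crank '[{"hand":1,"dx":0,"dy":-20,"dz":0,"yaw":0},{"hand":1,"dx":0,"dy":-50,"dz":0,"yaw":0},{"hand":1,"dx":40,"dy":-50,"dz":0,"yaw":0},{"hand":1,"dx":80,"dy":-50,"dz":0,"yaw":0},{"hand":1,"dx":80,"dy":-50,"dz":0,"yaw":0},{"hand":1,"dx":80,"dy":-50,"dz":0,"yaw":0},{"hand":1,"dx":80,"dy":-50,"dz":0,"yaw":0}]'
python3 -c "
from h import *
go([.5726,-.0606,.1],3.1)"
```

```text
clock: 39.57
position: [0.4922, -0.0652, 0.0998]
tool_rot: [-1.57, -0.001, 0.054]
force: [-4.6, 4.5, 22.9]
grip_width: -0.0002
clock: 40.15
position: [0.5711, -0.0615, 0.1485]
tool_rot: [-1.571, 0.001, 0.054]
force: [-0.2, -0.1, 0.4]
grip_width: -0.0001
t 40.15 pos [ 0.5711 -0.0615  0.1485] yaw 3.07 w -0.0001
dx 1.7 dy 48.5 dz 0.8 yaw -0.001
```

Bar rod bottomed at about 23 N. Next the square rod.

```bash
python3 -m crank '[{"hand":1,"dx":1.5,"dy":15,"dz":0.8,"yaw":0},{"hand":1,"dx":1.5,"dy":24,"dz":0.8,"yaw":0},{"hand":1,"dx":1.5,"dy":30,"dz":0.8,"yaw":0},{"hand":1,"dx":1.5,"dy":36,"dz":0.8,"yaw":0},{"hand":1,"dx":1.5,"dy":42,"dz":0.8,"yaw":0},{"hand":1,"dx":1.5,"dy":46,"dz":0.8,"yaw":0},{"hand":1,"dx":1.5,"dy":48,"dz":0.8,"yaw":0},{"hand":1,"dx":1.5,"dy":49,"dz":0.8,"yaw":0},{"hand":1,"dx":1.5,"dy":49.5,"dz":0.8,"yaw":0},{"hand":1,"dx":1.5,"dy":49.5,"dz":0.8,"yaw":0}]'
```

```text
clock: 40.98
position: [0.5726, -0.0602, 0.0999]
tool_rot: [-1.57, 0.001, 0.054]
force: [-7.5, 2.3, 14.7]
grip_width: -0.0001
```

```bash
python3 -m crank '[{"hand":1,"dx":0,"dy":-25,"dz":0,"yaw":0},{"hand":1,"dx":0,"dy":-55,"dz":0,"yaw":0},{"hand":1,"dx":0,"dy":-55,"dz":-35,"yaw":0},{"hand":1,"dx":0,"dy":-55,"dz":-75,"yaw":0},{"hand":1,"dx":0,"dy":-55,"dz":-115,"yaw":0},{"hand":1,"dx":0,"dy":-55,"dz":-155,"yaw":0},{"hand":1,"dx":0,"dy":-55,"dz":-190,"yaw":0},{"hand":1,"dx":0,"dy":-55,"dz":-190,"yaw":0},{"hand":1,"dx":0,"dy":-55,"dz":-190,"yaw":0},{"hand":1,"dx":0,"dy":-55,"dz":-190,"yaw":0}]'
python3 -c "
from h import *
go([.583,-.2507,.1],3.1)"
```

```text
clock: 41.82
position: [0.5834, -0.2496, 0.1542]
tool_rot: [-1.57, 0.0, 0.054]
force: [0.1, 0.2, -0.8]
grip_width: -0.0
t 41.82 pos [ 0.5834 -0.2496  0.1542] yaw 3.08 w -0.0000
dx -0.5 dy 54.2 dz -1.1 yaw -0.000
```

```bash
python3 -m crank '[{"hand":1,"dx":-0.5,"dy":18,"dz":-1,"yaw":0},{"hand":1,"dx":-0.5,"dy":28,"dz":-1,"yaw":0},{"hand":1,"dx":-0.5,"dy":34,"dz":-1,"yaw":0},{"hand":1,"dx":-0.5,"dy":40,"dz":-1,"yaw":0},{"hand":1,"dx":-0.5,"dy":46,"dz":-1,"yaw":0},{"hand":1,"dx":-0.5,"dy":51,"dz":-1,"yaw":0},{"hand":1,"dx":-0.5,"dy":54,"dz":-1,"yaw":0},{"hand":1,"dx":-0.5,"dy":54.5,"dz":-1,"yaw":0},{"hand":1,"dx":-0.5,"dy":55,"dz":-1,"yaw":0},{"hand":1,"dx":-0.5,"dy":55,"dz":-1,"yaw":0}]'
python3 -m crank '[{"hand":1,"dx":0,"dy":-25,"dz":0,"yaw":0},{"hand":1,"dx":0,"dy":-55,"dz":0,"yaw":0},{"hand":1,"dx":-40,"dy":-55,"dz":0,"yaw":0},{"hand":1,"dx":-80,"dy":-55,"dz":0,"yaw":0},{"hand":1,"dx":-80,"dy":-55,"dz":0,"yaw":0},{"hand":1,"dx":-80,"dy":-55,"dz":0,"yaw":0},{"hand":1,"dx":-80,"dy":-55,"dz":0,"yaw":0}]'
python3 -c "
from h import *
go([.5029,-.2549,.1],3.1)"
```

```text
clock: 42.65
position: [0.5833, -0.2497, 0.0999]
tool_rot: [-1.569, 0.0, 0.055]
force: [-4.7, 5.9, 11.6]
grip_width: -0.0002
clock: 43.23
position: [0.504, -0.255, 0.1548]
tool_rot: [-1.571, -0.001, 0.055]
force: [1.1, 0.1, -0.3]
grip_width: -0.0002
t 43.23 pos [ 0.504  -0.255   0.1548] yaw 3.12 w -0.0002
dx -1.1 dy 54.8 dz 0.2 yaw 0.000
```

```bash
python3 -m crank '[{"hand":1,"dx":-1,"dy":18,"dz":0,"yaw":0},{"hand":1,"dx":-1,"dy":28,"dz":0,"yaw":0},{"hand":1,"dx":-1,"dy":34,"dz":0,"yaw":0},{"hand":1,"dx":-1,"dy":40,"dz":0,"yaw":0},{"hand":1,"dx":-1,"dy":46,"dz":0,"yaw":0},{"hand":1,"dx":-1,"dy":51,"dz":0,"yaw":0},{"hand":1,"dx":-1,"dy":54,"dz":0,"yaw":0},{"hand":1,"dx":-1,"dy":55,"dz":0,"yaw":0},{"hand":1,"dx":-1,"dy":55.5,"dz":0,"yaw":0},{"hand":1,"dx":-1,"dy":55.5,"dz":0,"yaw":0}]'
python3 -m crank '[{"hand":1,"dx":0,"dy":-25,"dz":0,"yaw":0},{"hand":1,"dx":0,"dy":-65,"dz":0,"yaw":0},{"hand":1,"dx":0,"dy":-105,"dz":0,"yaw":0},{"hand":1,"dx":0,"dy":-145,"dz":0,"yaw":0},{"hand":1,"dx":0,"dy":-160,"dz":0,"yaw":0},{"hand":1,"dx":0,"dy":-160,"dz":0,"yaw":0},{"hand":1,"dx":0,"dy":-160,"dz":0,"yaw":0}]'
python3 -c "
from h import *
crop(bot.grab_frame('scene'),170,140,390,330,3.5,'g25.png')
bot.grab_frame('wrist')
ci=bot.camera_info('wrist'); im=bot.grab_frame('wrist'); pickle.dump((ci,im),open('w5.pkl','wb'))
crop(im,140,0,400,260,3,'w5c.png')
go([.56,0.03,.27],3)
"
```

```text
clock: 44.07
position: [0.503, -0.255, 0.0998]
tool_rot: [-1.57, -0.001, 0.054]
force: [-3.7, 6.7, 22.8]
grip_width: -0.0003
clock: 44.65
position: [0.5027, -0.2553, 0.2595]
tool_rot: [-1.571, -0.001, 0.054]
force: [0.3, -1.1, -0.9]
grip_width: -0.0002
t 44.80 pos [ 0.5019 -0.2551  0.2578] yaw 3.10 w -0.0001
dx 73.4 dy -12.2 dz 281.5 yaw 0.002
```

View pics/g25.png

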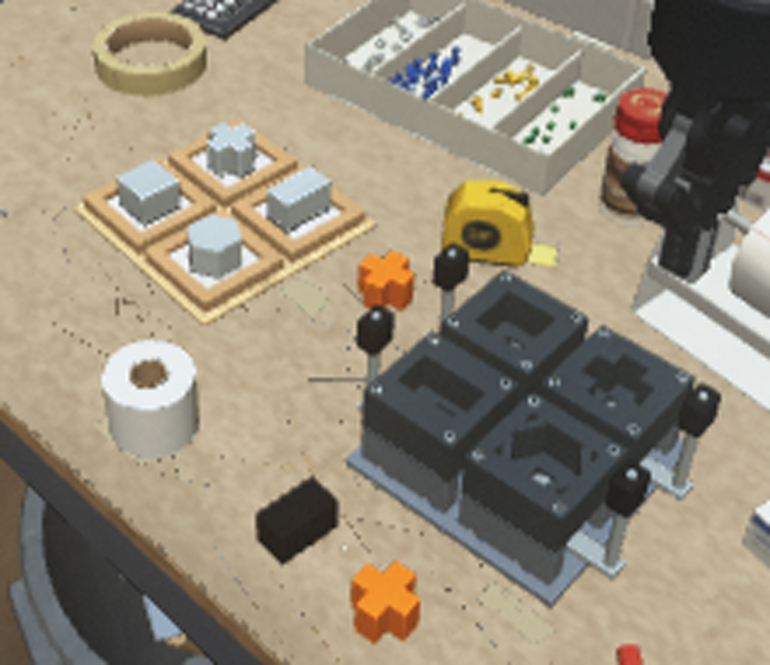

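View pics/w5c.png

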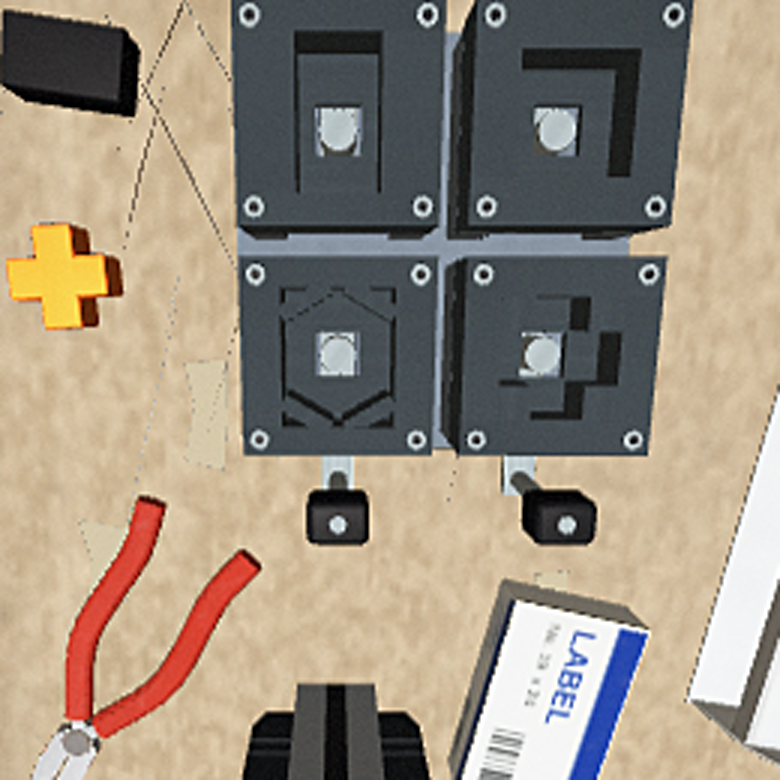

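All cavities are empty and all rods are down. Orange crosses, black bar, tape and roll have not moved. Last close look at the tray from above.

```bash
python3 -m crank '[{"hand":1,"dx":10,"dy":0,"dz":38,"yaw":0},{"hand":1,"dx":20,"dy":0,"dz":76,"yaw":0},{"hand":1,"dx":30,"dy":0,"dz":114,"yaw":0},{"hand":1,"dx":40,"dy":0,"dz":152,"yaw":0},{"hand":1,"dx":50,"dy":0,"dz":190,"yaw":0},{"hand":1,"dx":60,"dy":0,"dz":228,"yaw":0},{"hand":1,"dx":70,"dy":0,"dz":266,"yaw":0},{"hand":1,"dx":70,"dy":0,"dz":280,"yaw":0},{"hand":1,"dx":70,"dy":0,"dz":280,"yaw":0},{"hand":1,"dx":70,"dy":0,"dz":280,"yaw":0},{"hand":1,"dx":70,"dy":0,"dz":280,"yaw":0}]'
python3 - <<'E'
from h import *
ci=bot.camera_info('wrist'); im=bot.grab_frame('wrist'); pickle.dump((ci,im),open('w6.pkl','wb'))
cv2.imwrite('pics/w6.png',im[:,:,::-1])
crop(im,150,20,370,200,3.6,'w6c.png')
print(bot.observe()['clock'])
E
```

```text
clock: 45.72
position: [0.5568, 0.027, 0.2583]
tool_rot: [-1.572, 0.001, 0.053]
force: [-0.3, -0.8, 0.1]
grip_width: -0.0
45.7667
```

View pics/w6c.png

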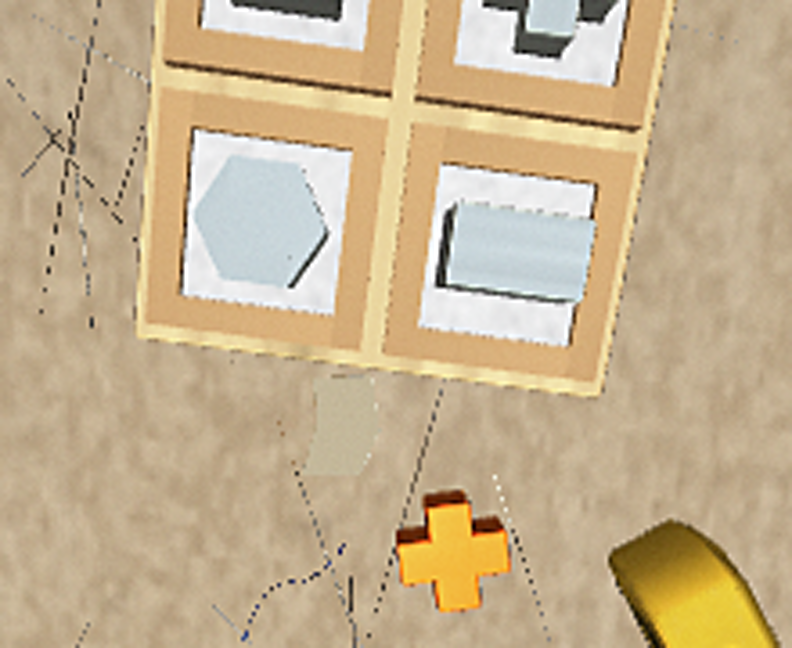

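View pics/w6.png

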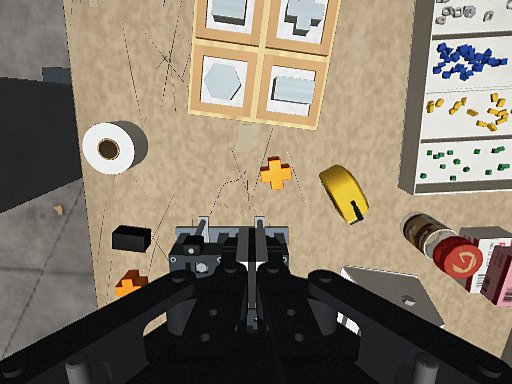

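```bash
python3 -m crank '[{"hand":1,"dx":0,"dy":0,"dz":38,"yaw":0},{"hand":1,"dx":0,"dy":0,"dz":76,"yaw":0},{"hand":1,"dx":0,"dy":0,"dz":80,"yaw":0},{"hand":1,"dx":0,"dy":0,"dz":80,"yaw":0},{"hand":1,"dx":0,"dy":0,"dz":80,"yaw":0}]'
python3 - <<'E'
from h import *
ci=bot.camera_info('wrist'); im=bot.grab_frame('wrist'); pickle.dump((ci,im),open('w7.pkl','wb'))
crop(im,170,20,360,220,3.6,'w7c.png')
c6,_=ld('w6')
P=np.array([onz('wrist',uc(p,150,20,3.6),.039,c6) for p in [(459,203),(596,216),(584,302),(446,286)]]); print('bar',P.round(4),P.mean(0))
P=np.array([onz('wrist',uc(p,150,20,3.6),.039,c6) for p in [(230,153),(303,164),(328,231),(289,287),(219,277),(194,213)]]); print('hex',P.round(4),P.mean(0))
E
```

```text
clock: 46.18
position: [0.5528, 0.1068, 0.2588]
tool_rot: [-1.571, 0.0, 0.053]
force: [-0.3, -0.9, -1.1]
grip_width: 0.0001
bar [[0.5809 0.1301 0.039 ]
 [0.6251 0.1286 0.039 ]
 [0.6242 0.102  0.039 ]
 [0.5787 0.1046 0.039 ]] [0.6022434  0.11630991 0.039     ]
hex [[0.5075 0.141  0.039 ]
 [0.5307 0.139  0.039 ]
 [0.5394 0.1195 0.039 ]
 [0.5274 0.1015 0.039 ]
 [0.5045 0.1034 0.039 ]
 [0.4963 0.1226 0.039 ]] [0.51762721 0.12118736 0.039     ]
```

View pics/w7c.png

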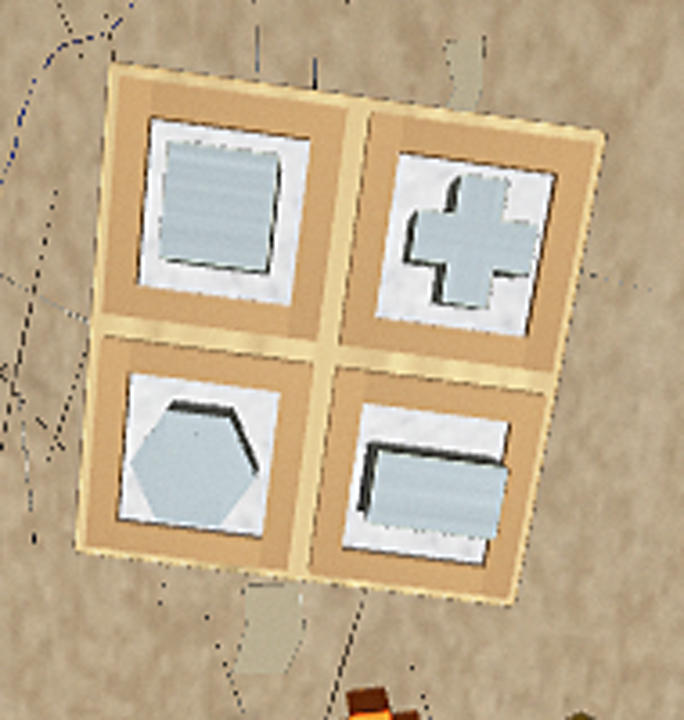

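All four blocks sit on their outlines. Bar and hex measure within about 1 mm of their pocket centres. The robot touches nothing, so I hand in.

Run:
```python
from h import *
print(bot.job_done()); crop(bot.grab_frame('scene'),170,140,390,330,3.5,'end.png'); print(bot.observe()['clock'])
```

```text
the job is handed in; nothing more can be done
None
the job is handed in; nothing more can be done
```

All four blocks (bar, square, cross, hex) were present. Each was knocked out by lifting its die's grip and placed on its own outline in the tray. I then pressed all four rods back down, and handed the job in at about 46 s.

**Checks that passed:**
- **Blocks:** the last wrist view showed all four lying inside their compartments on the outlines. Bar and hex measured within about 1.2 mm of their pocket centres; square and cross I checked by eye only.
- **Rods:** each bottomed with the grip top at about 100 mm, as expected when down. All four cavities were empty.
- **Bystanders:** the orange crosses, black bar, tape measure and roll of labels had not visibly moved. I did not re-check the screwdriver, which was well away from where I worked.

**Failed or missing:** the picture I tried to take after handing in was refused, so the state after hand-in is unchecked. I saw no knock or grip slip, and no earlier check disagreed. The highest wrist force I read was about 36 N, when the hex touched the tray floor.

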